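# Refill the sugar pot, pin its swivel lid and crate the jars

## Robot

A 6-joint arm with a two-finger parallel gripper is mounted at the origin on the work surface. World frame = base frame: x ahead of the robot, y to its left, z up, the work surface at z = 0. Lengths are in m, angles in rad, forces in N, time in s.
With the tool pointing down it reaches from about 0.25 to 0.725 m from the base axis. Payload 4 kg.
Tool frame: the origin (TCP) lies at the very end of the fingers, on their centre line; the grasp point (between the pads) lies 19 mm behind it; z points along the fingers, y is the line along which they close (so a half turn about z gives the same grasp; the last joint's range is limited). The gripper opens to 85 mm and grips with 20 to 120 N. Pads are 22 mm wide; open, the fingers measure 114 mm over their backs; the gripper's body (76 mm by 85 mm) begins 54 mm behind the grasp point. The pads swing forward as they close: fully open they stand 13 mm farther back than shut.
Start: joints at [1.104, 0.241, 0.005, 1.335, 0, 1.571], TCP at [0.225, 0.447, 0.231] pointing down, gripper open.
Joint ranges: [-2.72, 2.72], [-1.05, 1.87], [-1.09, 1.28], [-1.99, 2.15], [-1.42, 1.44], [-3.14, 3.14]. Speed limits (rad/s): [2.79, 2.79, 3.14, 3.14, 3.14, 3.14].

## Interface

Orientations are given as a unit quaternion [x, y, z, w].
In Python, from workcell import bot, vision, workorder gives the robot as it stands.
- The arm moves only by the shell command python3 -m creep 'ROWS' [OPENING]. ROWS is JSON, a list of rows, each a list of 2 entries, a list of its own where there are three numbers: the shift along the tool's x, y, z in mm, then the turn, a rotation vector about the tool's x, y, z in rad. In form: [[[dx, dy, dz], [wx, wy, wz]], ...]. A call has 1 to 12 rows; each row shifts and turns the commanded pose from where the row before left it, along the tool's axes as they then stand; what a row does not reach is not made up. A row lasts 1/8 s, in which the tool goes at most 62.5 mm and 10.7 degrees, less where a joint would pass 70% of its speed; a pose out of reach is approached as far as the arm can. A call is refused whole if a number of a shift passes 62.5 or a number of a turn 0.188, either way. A call with a gripper value outside its range is refused whole. OPENING is the finger opening in mm, from 0 to 85.4, set as the call begins (- or left out, the last holds). The fingers move at their own pace and stop on an object; the grip force is fixed at half the most. Time passes only in rows, so rows that do not move let the fingers close. It gives the time, the measured TCP pose, the force, the opening and the grip force at its end, in the units of the state.
- bot.get_obs(): the state, without advancing time (a new reading comes with each control period).
- vision.camera(name): name is "scene" or "side" or "wrist"; returns a dict with "image" (480x640x3 uint8, blue, green, red), "z_map" (480x640 float32, m along the optical axis (not along the pixel's ray), 0 where there is no reading), "K" (3x3 intrinsics, pixels), "rvec" (rotation vector, rad) and "tvec" (3), from world to camera coordinates, as OpenCV has them; the wrist camera has in their place "tool_from_camera" (4x4, takes a point from camera to tool coordinates, whose origin is the TCP and whose axes are the flange's). Camera axes: x right, y down, z forward; pixel columns grow to the right and rows downward; lengths in m; the calibration is good to about 2 mm. A picture is of the moment at which its call begins: read the wrist's pose just before it.
- workorder.job_done(): hands the job in; it is judged then, once.
Trained networks look in a picture, given as the dict that the camera call returned (one of the last four; its "shot" number tells which), for a name from the list of things; names that differ only in an ending like _2 or _b are one class to them, and where a whole thing is asked for, a point or a joint stands for the part that bears it (a point fixed in the world has none). Each returns a list of dicts, best first, with "score" (0 to 1); they miss things now and then, are a little off and sometimes report something else, mostly with a low value. They report only what shows in the picture. A call takes as long as a camera call.
- vision.spot_in(picture, query): "position" ([column, row] in pixels, amid what is visible of it).
- vision.place_of(picture, query): "position" ([column, row] in pixels: a listed point, or the origin of a listed thing).
The state is a dict: "clock": time; "joint_pos": joint angles; "joint_vel": joint speeds; "tau": joint torques, N m; "eef_pos": TCP position; "tool_rot": TCP orientation; "ft_force": force on the tool from outside, world axes, zero at the start; "ft_torque": the same for the moment, N m; "grip_width": finger opening in m; "grasp_force": force on a finger pad.
Only numpy, scipy, OpenCV 4.12 (cv2) and the standard library are available. Lean on these libraries where they do the work, as an engineer would, in place of code of your own. Each camera call takes 0.05 s, during which the arm holds its last target. There are 200 camera calls.

## Task

Tip all the sugar lumps out of the amber jar into the sugar pot, then lay the lid flat on the pot with its brass knuckle right over the pot's knuckle, and push the hinge pin fully home, down through both knuckles. By the end every jar on the slab, the emptied amber one too, must stand upright in a slot of the wooden crate, one jar to a slot; leave the whisk and the shaker where they are.

Things in the scene. Friction and masses are not known exactly. Their poses are not given: they have to be found in the camera images.
- amber_center (a point): open amber glass jar holding the sugar lumps: a straight cylinder 58 mm outside diameter, 51 mm inside, 110 mm tall, wall 3.5 mm, 0.16 kg, standing upright with its mouth up (own z axis up). This point is its centre, 55 mm above its underside. Lumps in it start to slide out when it is tipped beyond about 115 to 125 degrees from upright
- jar0_center (a point): closed clear glass storage jar with steel cap and dark brown filling, 58 mm diameter, 110 mm tall, about 0.24 kg, upright; may be absent. This point is its centre, 55 mm above its underside, own z axis up
- jar1_center (a point): closed clear glass storage jar with steel cap and cork-coloured filling, 58 mm diameter, 110 mm tall, about 0.24 kg, upright; may be absent. This point is its centre, 55 mm above its underside, own z axis up
- jar2_center (a point): closed clear glass storage jar with steel cap and red-brown filling, 58 mm diameter, 110 mm tall, about 0.24 kg, upright; may be absent. This point is its centre, 55 mm above its underside, own z axis up
- lump0: a white sugar lump, cube of 20 mm, 11 g, at first in the amber jar. Origin at its centre
- lump1: a white sugar lump, cube of 20 mm, 11 g, at first in the amber jar. Origin at its centre
- lump2: a white sugar lump, cube of 20 mm, 11 g, at first in the amber jar. Origin at its centre
- lump3: a white sugar lump, cube of 20 mm, 11 g, at first in the amber jar. Origin at its centre
- lump4: a white sugar lump, cube of 20 mm, 11 g, at first in the amber jar. Origin at its centre
- pot_mouth (a point): white ceramic sugar pot with a blue band, fixed to the slab: upright cylinder 120 mm outside diameter, 110 mm inside, 85 mm tall, floor 6 mm thick. This point is the centre of its mouth at rim height; its x axis points to the pot's hinge knuckle, z up
- pot_eye (a point): the pot's hinge knuckle: an upright brass tube of 34 mm outside diameter on the outside of the pot, 80 mm from the pot's axis along the pot's x, through hole 13 mm wide, 25 mm long and open below. This point is the centre of the hole's upper mouth, level with the pot's rim (85 mm above the slab); z up
- lid_knob (a point): flat wooden swivel lid of the pot, a loose disc of 126 mm diameter, 8 mm thick, 0.16 kg, lying flat, right way up, on the slab. This point is the centre of the dark wooden block knob on the disc's centre (knob 30 mm along the lid's x, 24 mm along its y, 40 mm tall), 28 mm above the lid's underside. The lid's x axis points to its knuckle, z up
- lid_eye (a point): the lid's hinge knuckle: an upright brass tube of 34 mm outside diameter, 80 mm from the lid's centre along the lid's x, through hole 13 mm wide, 14 mm long, its underside 1 mm above the lid's underside. This point is the centre of the hole's upper mouth, 15 mm above the lid's underside. With the lid on the pot it stands on top of the pot's knuckle; once pinned, the lid still swivels freely about the pin and can be swung back by its knob
- pin_head (a point): steel hinge pin standing upright in a hole of a small dark wooden block (60 x 60 x 38 mm, fixed; the pin's lowest 32 mm are in its 12.5 mm hole): round shank 10 mm thick and 60 mm long, its lowest 12 mm tapering to 4 mm; above it a brass grip block 18 x 18 mm, 40 mm tall, whose underside stops the pin on the knuckle; 70 g. This point is the centre of the grip block, 80 mm above the tip; its x and y axes are square to the grip's faces, z up
- pin_tip (a point): lower tip of the same pin, z up along the pin
- slot0 (a point): slot 0 of 4 in a row in a low fixed wooden crate (84 x 304 x 50 mm outside, walls 5 mm, dividers 43 mm high, slot 74 mm along the crate's x and 69 to 70 mm along its y, slots 74.75 mm apart along y). This point is the middle of the slot's floor, 5 mm above the slab; axes are the crate's, z up
- slot1 (a point): slot 1 of 4 in a row in a low fixed wooden crate (84 x 304 x 50 mm outside, walls 5 mm, dividers 43 mm high, slot 74 mm along the crate's x and 69 to 70 mm along its y, slots 74.75 mm apart along y). This point is the middle of the slot's floor, 5 mm above the slab; axes are the crate's, z up
- slot2 (a point): slot 2 of 4 in a row in a low fixed wooden crate (84 x 304 x 50 mm outside, walls 5 mm, dividers 43 mm high, slot 74 mm along the crate's x and 69 to 70 mm along its y, slots 74.75 mm apart along y). This point is the middle of the slot's floor, 5 mm above the slab; axes are the crate's, z up
- slot3 (a point): slot 3 of 4 in a row in a low fixed wooden crate (84 x 304 x 50 mm outside, walls 5 mm, dividers 43 mm high, slot 74 mm along the crate's x and 69 to 70 mm along its y, slots 74.75 mm apart along y). This point is the middle of the slot's floor, 5 mm above the slab; axes are the crate's, z up
- whisk: steel balloon whisk, 255 mm long, 57 mm high, lying on the slab along its own x; a bystander. Origin under its middle
- shaker: steel shaker, 48 mm wide, 85 mm tall; a bystander. Origin under its middle

How it is judged:
By the outcome, as a careful person would: the job done as asked, in the order asked, and still so for the second after the job is handed in, with the robot touching nothing.
Of jar0, jar1, jar2 only 1 to 3 are there at a start; the rules pass over those that are not, and their reading is None.
At some moment in a run one of lid may be knocked a few centimetres aside while the robot is not near it.
It also fails if it takes over 210 s, if anything falls off the work surface, if the arm or the gripper's body presses on something with over 40 N, if the wrist force passes 120 N, or if a joint passes its speed limit or range.

## Working session

There is one attempt and no reset: what is moved stays moved. The work goes in short steps, Python scripts to look and compute and a shell command to move; the robot and the scene stay as the last step left them, time stands still between calls to the robot, and variables do not carry over. Pictures are saved under pics/ and viewed, at most 19 in all, crops included, and the job is handed in when it is done.

```bash
mkdir -p pics; ls; cat > h.py <<'E'
import numpy as np, cv2
from scipy.spatial.transform import Rotation as R
from workcell import bot, vision, workorder
def cam(n):
    o=bot.get_obs(); p=vision.camera(n)
    if n=="wrist":
        T=np.eye(4);T[:3,:3]=R.from_quat(o['tool_rot']).as_matrix();T[:3,3]=o['eef_pos']
        p['W']=T@np.array(p['tool_from_camera'])
    else:
        T=np.eye(4);T[:3,:3]=cv2.Rodrigues(np.array(p['rvec'],float))[0];T[:3,3]=np.ravel(p['tvec']);p['W']=np.linalg.inv(T)
    return p
def ray(p,uv):
    d=np.linalg.inv(np.array(p['K']))@[uv[0],uv[1],1]
    return p['W'][:3,3],p['W'][:3,:3]@d
def atz(p,uv,z):
    o,d=ray(p,uv); return o+d*(z-o[2])/d[2]
def cloud(p):
    z=p['z_map'];v,u=np.mgrid[:480,:640];K=np.array(p['K'])
    c=np.stack([(u-K[0,2])/K[0,0]*z,(v-K[1,2])/K[1,1]*z,z],-1)
    return c@p['W'][:3,:3].T+p['W'][:3,3]
Z=dict(amber_center=.055,jar0_center=.055,jar1_center=.055,jar2_center=.055,pot_mouth=.085,pot_eye=.085,lid_knob=.028,lid_eye=.015,pin_head=.086,pin_tip=.006,slot0=.005,slot1=.005,slot2=.005,slot3=.005,whisk=0,shaker=0)
E
python3 - <<'E'
from h import *
for n in ("scene","side"):
    p=cam(n); cv2.imwrite(f"pics/{n}0.png",p['image']); print(n,p['W'][:3,3])
    for q,z in Z.items():
        r=vision.place_of(p,q)
        for a in r[:2]: print(q,round(a['score'],2),np.round(a['position']),np.round(atz(p,a['position'],z),4)[:2])
print(bot.get_obs())
E
```

```text
pics
scene [ 1.34595592 -0.12215011  1.19441348]
amber_center 0.71 [302. 194.] [0.4529 0.0308]
amber_center 0.34 [491. 229.] [0.6546 0.453 ]
jar0_center 0.7 [390. 175.] [0.4408 0.2629]
jar2_center 0.64 [388. 173.] [0.4319 0.2599]
jar2_center 0.59 [426. 170.] [0.4456 0.3604]
pot_mouth 0.72 [256. 214.] [ 0.514  -0.0926]
pot_eye 0.81 [248. 241.] [ 0.5853 -0.1221]
pot_eye 0.63 [232. 293.] [ 0.7135 -0.1772]
lid_knob 0.83 [155. 253.] [ 0.5322 -0.3445]
lid_eye 0.7 [377. 245.] [0.6165 0.1843]
lid_eye 0.67 [156. 285.] [ 0.6139 -0.3493]
pin_head 0.47 [228. 270.] [ 0.653  -0.1772]
slot0 0.96 [352. 248.] [0.6066 0.1247]
slot0 0.82 [322. 255.] [0.609 0.049]
slot1 0.96 [352. 248.] [0.6066 0.1247]
slot1 0.82 [322. 255.] [0.609 0.049]
slot2 0.96 [352. 248.] [0.6066 0.1247]
slot2 0.82 [322. 255.] [0.609 0.049]
slot3 0.96 [352. 248.] [0.6066 0.1247]
slot3 0.82 [322. 255.] [0.609 0.049]
whisk 0.9 [492. 233.] [0.6326 0.4781]
whisk 0.3 [382. 247.] [0.6162 0.1964]
shaker 0.96 [238. 331.] [ 0.7642 -0.1802]
shaker 0.44 [157. 283.] [ 0.5984 -0.35  ]
side [-0.13241061 -0.87362874  0.72358711]
amber_center 0.8
[... 984 characters left out ...]
82]
{'clock': 1.7, 'joint_pos': array([ 1.10403118e+00,  2.40615829e-01,  5.03559864e-03,  1.33522132e+00,
       -1.27586615e-05,  1.57083715e+00]), 'joint_vel': array([-0.00012585,  0.00063846, -0.00066809, -0.00074116,  0.00150361,
       -0.00081338]), 'tau': array([ 4.41140928e-04, -3.72200596e+01,  2.52686620e+01,  1.29688549e-03,
        3.14259671e-05,  7.61803101e-07]), 'eef_pos': array([0.22500701, 0.44651979, 0.23131216]), 'tool_rot': array([ 2.31289569e-01,  9.72884955e-01, -4.01516118e-06,  5.60268961e-06]), 'ft_force': array([-0.46455221, -0.57578373,  0.44253588]), 'ft_torque': array([ 0.01446183, -0.01135007,  0.02135094]), 'grasp_force': 0.0, 'grip_width': 0.085539307464175}
```

View pictures.

View pics/scene0.png

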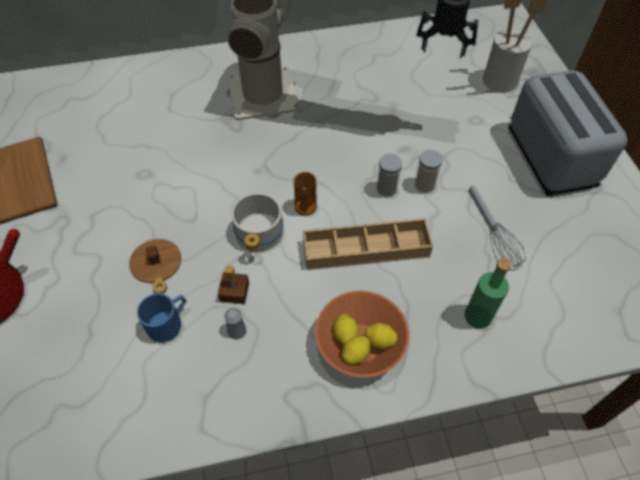

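View pics/side0.png

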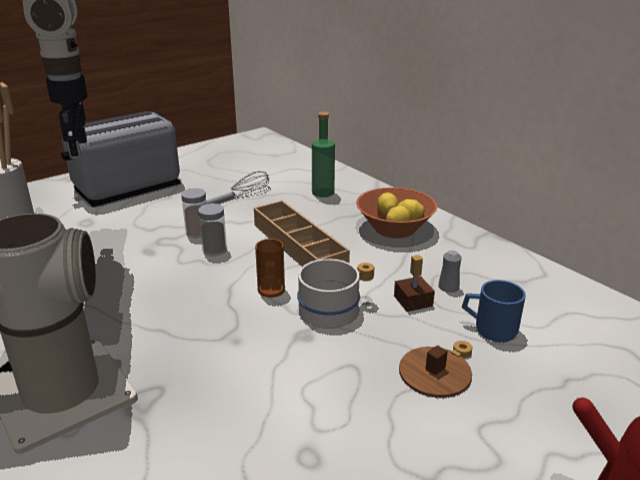

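```bash
cat >> h.py <<'E'
def sel(P,c,r,z0,z1):
    m=(np.hypot(P[...,0]-c[0],P[...,1]-c[1])<r)&(P[...,2]>z0)&(P[...,2]<z1); return P[m]
def circ(q):
    from scipy.optimize import least_squares
    f=lambda s:np.hypot(q[:,0]-s[0],q[:,1]-s[1])-s[2]
    s=least_squares(f,[*q[:,:2].mean(0),.03],loss='soft_l1',f_scale=.002); return np.round(s.x,4)
def rect(q): 
    (c,s,a)=cv2.minAreaRect(q[:,:2].astype(np.float32)*1000); return np.round([*c,*s,a],1)
E
python3 - <<'E'
from h import *
for n in ("scene","side"):
    p=cam(n);P=cloud(p)
    for k,c,zt in(("amber",(.453,.035),.11),("jar0",(.436,.26),.11),("jar2",(.45,.367),.11)):
        t=sel(P,c,.05,zt-.012,zt+.012); w=sel(P,c,.05,.02,.095)
        print(n,k,len(t),rect(t) if len(t)>3 else'', t[:,2].max() if len(t) else '',circ(w) if len(w) else '')
    q=sel(P,(.606,.161),.18,.03,.06);print("crate",len(q),rect(q))
    q=sel(P,(.505,-.09),.07,.07,.1);print("pot",circ(q),rect(q))
    q=sel(P,(.533,-.346),.07,.004,.015);print("lid",circ(q),rect(q))
    q=sel(P,(.533,-.346),.04,.035,.06);print("knob",rect(q) if len(q)>3 else'')
    q=sel(P,(.65,-.172),.05,.025,.05);print("block",rect(q))
    q=sel(P,(.65,-.172),.05,.075,.12);print("head",len(q),rect(q) if len(q)>3 else'')
E
```

```text
scene amber 193 [452.7  39.6  53.7  60.6  77.7] 0.11448531689985941 [0.4535 0.0391 0.0272]
scene jar0 373 [440.9 260.6  56.8  60.5  32.9] 0.11506439480026787 [0.4398 0.2608 0.0285]
scene jar2 365 [450.2 363.2  56.3  60.5  49.8] 0.11428281145330499 [0.4488 0.3635 0.0282]
crate 2096 [607.5 156.  324.8 308.5  16.9]
pot [ 0.5058 -0.0904  0.0574] [503.2 -90.7 126.6 119.4  19.2]
lid [ 0.5332 -0.3504  0.0472] [ 534.5 -348.9  136.8  126.6    3.9]
knob [ 536.6 -349.4   33.3   24.3    4.8]
block [ 661.5 -173.2   60.8   64.5   71.4]
head 122 [ 662.3 -173.2   18.9   19.6   71.7]
side amber 320 [448.4  38.4  59.8  57.7  87.2] 0.11154791566702127 [0.4481 0.0386 0.0275]
side jar0 330 [435.6 259.3  61.7  56.5  84.9] 0.112029754335365 [0.4364 0.2605 0.0282]
side jar2 283 [443.7 360.   59.6  57.1  50.5] 0.11276005373195608 [0.4447 0.3631 0.0277]
crate 1849 [617.3 160.2 249.4 298.9  27.8]
pot [ 0.4995 -0.0922  0.0576] [499.6 -90.9 125.2 120.2  26.6]
lid [ 0.5349 -0.3478  0.0483] [ 530.5 -351.4  128.1  124.9   45.2]
knob [ 529.9 -350.5   26.1   33.8   88.7]
block [ 656.4 -174.1   65.    63.4   71.2]
head 189 [ 655.7 -173.8   21.9   21.    69.8]
```

```bash
python3 -m creep '[[[-47.2,5.2,0],[0,0,0]],[[-47.2,5.2,0],[0,0,0]],[[-47.2,5.2,0],[0,0,0]],[[-47.2,5.2,0],[0,0,0]],[[-47.2,5.2,0],[0,0,0]],[[0,0,0],[0,0,0.184]],[[0,0,0],[0,0,0.184]],[[0,0,0],[0,0,0.184]],[[0,0,0],[0,0,0.184]],[[0,0,0],[0,0,0.184]],[[0,0,0],[0,0,0.184]]]'
cat >> h.py <<'E'
def jp(s):
    o=bot.get_obs();return R.from_quat(o['tool_rot']).as_matrix(),np.array(o['eef_pos'])
def need(pos,Rt=None):
    Rm,p=jp(0); print("tcp",np.round(p*1000,1),"shift mm",np.round(Rm.T@(np.array(pos)-p)*1000,1), "turn",np.round(R.from_matrix(Rm.T@Rt).as_rotvec(),3) if Rt is not None else'')
B=np.array([[0,1,0],[1,0,0],[0,0,-1.]])
E
python3 - <<'E'
from h import *
p=cam("wrist");P=cloud(p);cv2.imwrite("pics/w1.png",p['image'])
print(p['W'])
for k,c in(("jar0",(.438,.2605)),("jar2",(.447,.3635))):
    t=sel(P,c,.045,.10,.125); print(k,len(t),rect(t) if len(t)>3 else'',t[:,2].mean() if len(t) else '')
need([.447,.3635,.1],B)
E
```

```text
clock: 3.18
eef_pos: [0.4475, 0.3635, 0.2312]
tool_rot: [0.709, 0.705, -0.0, -0.0]
ft_force: [0.1, 0.4, 0.4]
grip_width: 0.0855
grasp_force: 0.0
[[ 9.99983202e-01 -5.24774369e-03 -2.46128031e-03  4.48877794e-01]
 [-5.75956673e-03 -9.47327496e-01 -3.20214682e-01  4.45435977e-01]
 [-6.51233938e-04  3.20223479e-01 -9.47341807e-01  3.74766745e-01]
 [ 0.00000000e+00  0.00000000e+00  0.00000000e+00  1.00000000e+00]]
jar0 4494 [437.9 260.6  57.   58.   21.8] 0.11017564749350764
jar2 5801 [4.461e+02 3.636e+02 5.660e+01 5.690e+01 2.000e-01] 0.11068885829888445
tcp [447.5 363.5 231.2] shift mm [ -0.   -0.4 131.2] turn [-0.    0.   -0.01]
```

View pics/w1.png

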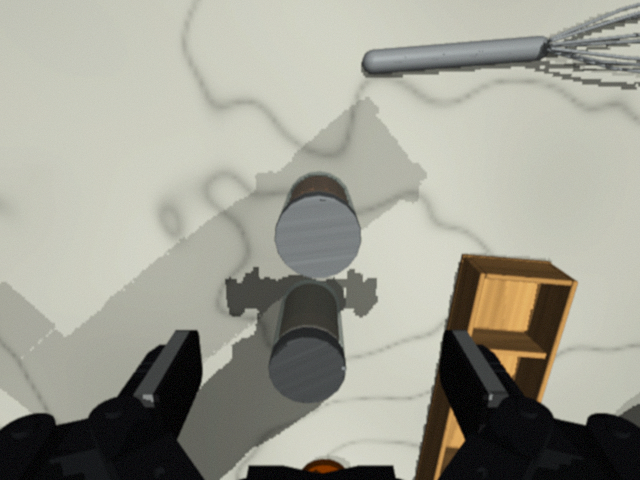

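```bash
python3 -m creep '[[[0,-1.4,43],[0,0,0]],[[0,0,43],[0,0,0]],[[0,0,43],[0,0,0]],[[0,0,30],[0,0,0]],[[0,0,14],[0,0,0]],[[0,0,0],[0,0,0]]]'; python3 -m creep '[[[0,0,0],[0,0,0]],[[0,0,0],[0,0,0]],[[0,0,0],[0,0,0]],[[0,0,0],[0,0,0]],[[0,0,0],[0,0,0]],[[0,0,0],[0,0,0]],[[0,0,-50],[0,0,0]],[[0,0,-50],[0,0,0]],[[-25,50,0],[0,0,0]],[[-25,50,0],[0,0,0]],[[-25,50,0],[0,0,0]],[[0,0,0],[0,0,0]]]' 45
python3 - <<'E'
from h import *
p=cam("wrist");P=cloud(p);cv2.imwrite("pics/w2.png",p['image'])
q=sel(P,(.607,.163),.2,.03,.056);print(len(q))
q=q[(q[:,0]>.55)&(q[:,0]<.66)];print(rect(q))
q=q[q[:,2]>.046];print(rect(q))
for a in vision.place_of(p,"slot3"): print(a['score'],a['position'],atz(p,a['position'],.005))
need([.607,.27,.18],B)
E
```

```text
clock: 3.98
eef_pos: [0.4457, 0.3632, 0.0577]
tool_rot: [0.707, 0.707, -0.001, -0.0]
ft_force: [0.6, 0.3, 0.1]
grip_width: 0.0857
grasp_force: 0.0
clock: 5.48
eef_pos: [0.5993, 0.2855, 0.1571]
tool_rot: [0.709, 0.705, -0.0, 0.001]
ft_force: [-0.6, 0.2, -2.6]
grip_width: 0.0563
grasp_force: 65.1
5315
[619.1 268.1  83.4  83.9  84.6]
[619.1 269.   81.7  83.9  84.6]
0.58 [347.0, 245.9] [0.61981688 0.26912174 0.005     ]
tcp [596.  287.8 157.5] shift mm [-17.7  11.  -22.6] turn [-0.002  0.    -0.001]
```

View pics/w2.png

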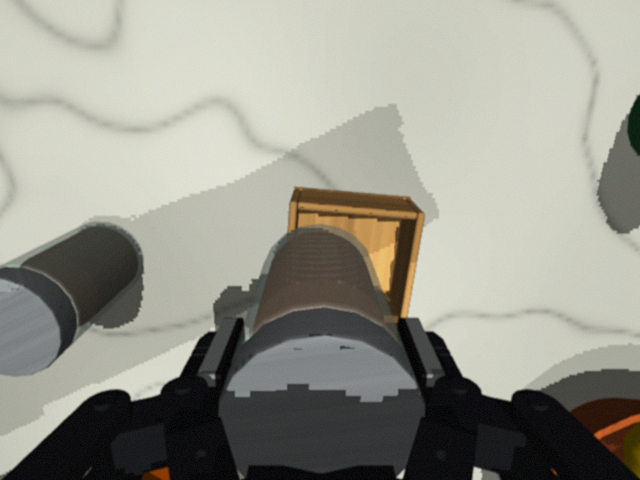

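```bash
python3 -m creep '[[[-18,23,0],[0,0,0]],[[0,0,0],[0,0,0]],[[0,0,0],[0,0,0]],[[0,0,0],[0,0,0]]]'
python3 - <<'E'
from h import *
p=cam("wrist");P=cloud(p);cv2.imwrite("pics/w3.png",p['image'])
q=sel(P,(.62,.27),.12,.044,.056);q=q[(q[:,0]>.56)&(q[:,1]>.2)];print(rect(q))
q=q[q[:,1]>.3];print(q[:,:2].min(0),q[:,:2].max(0))
t=sel(P,(.619,.27),.05,.15,.3);print("jar",len(t),circ(t))
need([.6193,.27,.064],B)
E
```

```text
clock: 6.08
eef_pos: [0.618, 0.2715, 0.1585]
tool_rot: [0.707, 0.708, -0.0, -0.0]
ft_force: [0.0, -0.4, -1.8]
grip_width: 0.0573
grasp_force: 65.2
[619.3 271.1  77.2  84.1  84.6]
[0.58046628 0.30002597] [0.66415817 0.31309248]
jar 59587 [0.6189 0.2728 0.0262]
tcp [618.1 271.4 158.5] shift mm [-1.4  1.2 94.5] turn [-0.    -0.     0.002]
```

```bash
python3 -m creep '[[[-1,0.5,40],[0,0,0]],[[0,0,30],[0,0,0]],[[0,0,15],[0,0,0]],[[0,0,8],[0,0,0]],[[0,0,0],[0,0,0]]]'; python3 -m creep '[[[0,0,0],[0,0,0]],[[0,0,0],[0,0,0]],[[0,0,0],[0,0,0]],[[0,0,-40],[0,0,0]],[[0,0,-50],[0,0,0]],[[0,0,-30],[0,0,0]],[[0,-45,0],[0,0,0]],[[0,-45,0],[0,0,0]],[[0,-45,0],[0,0,0]],[[-10,-45,0],[0,0,0]],[[0,0,0],[0,0,0]],[[0,0,0],[0,0,0]]]' 85
python3 - <<'E'
from h import *
p=cam("wrist");P=cloud(p)
t=sel(P,(.4379,.2606),.045,.10,.125);print(rect(t))
t=sel(P,(.619,.27),.045,.10,.13);print(len(t),rect(t) if len(t) else '')
need([.4379,.2606,.058],B)
E
```

```text
clock: 6.75
eef_pos: [0.6202, 0.27, 0.0665]
tool_rot: [0.707, 0.707, 0.001, 0.0]
ft_force: [-0.6, 1.0, -0.9]
grip_width: 0.057
grasp_force: 65.6
clock: 8.25
eef_pos: [0.4405, 0.26, 0.1862]
tool_rot: [0.707, 0.707, 0.001, 0.0]
ft_force: [0.2, -0.5, 0.5]
grip_width: 0.085
grasp_force: 0.0
[437.5 260.6  57.   57.1  31.9]
4797 [604.5 267.5  29.   57.3   4.3]
tcp [441.  260.1 186. ] shift mm [  0.3  -3.4 128. ] turn [ 0.002 -0.001 -0.   ]
```

```bash
python3 -m creep '[[[0.3,-3.4,40],[0,0,0]],[[0,0,40],[0,0,0]],[[0,0,30],[0,0,0]],[[0,0,18],[0,0,0]],[[0,0,0],[0,0,0]]]'; python3 -m creep '[[[0,0,0],[0,0,0]],[[0,0,0],[0,0,0]],[[0,0,0],[0,0,0]],[[0,0,0],[0,0,0]],[[0,0,0],[0,0,0]],[[0,0,0],[0,0,0]],[[0,0,-50],[0,0,0]],[[0,0,-52],[0,0,0]],[[-20,58,0],[0,0,0]],[[-20,58,0],[0,0,0]],[[-25,58,0],[0,0,0]],[[0,0,0],[0,0,0]]]' 45; python3 -m creep '[[[0,0,0],[0,0,0]],[[0,0,0],[0,0,0]]]'
python3 - <<'E'
from h import *
p=cam("wrist");P=cloud(p);cv2.imwrite("pics/w4.png",p['image'])
for a in vision.place_of(p,"slot3"): print(a['score'],a['position'],atz(p,a['position'],.005))
t=sel(P,(.619,.27),.045,.10,.13);print(len(t),rect(t) if len(t) else '', t[:,2].mean())
q=sel(P,(.61,.2),.2,.044,.056);print(rect(q))
need([.6115,.195,.064],B)
E
```

```text
clock: 8.93
eef_pos: [0.4363, 0.2594, 0.0557]
tool_rot: [0.707, 0.707, -0.001, -0.0]
ft_force: [0.3, 1.2, 0.8]
grip_width: 0.0846
grasp_force: 0.0
clock: 10.42
eef_pos: [0.6123, 0.1922, 0.1564]
tool_rot: [0.709, 0.705, -0.001, -0.0]
ft_force: [-0.7, 0.4, -2.0]
grip_width: 0.0571
grasp_force: 65.5
clock: 10.68
eef_pos: [0.6082, 0.1956, 0.1592]
tool_rot: [0.707, 0.708, -0.001, -0.0]
ft_force: [-0.4, -0.1, -1.3]
grip_width: 0.0572
grasp_force: 65.5
0.69 [321.7, 227.3] [0.60962114 0.19323756 0.005     ]
14327 [619.8 268.8  57.3  57.1  85.8] 0.11597885369344979
[683.4 209.3 160.5 269.   66.8]
tcp [608.5 195.9 159.8] shift mm [-0.9  3.  95.8] turn [-0.    -0.     0.002]
```

View pics/w4.png

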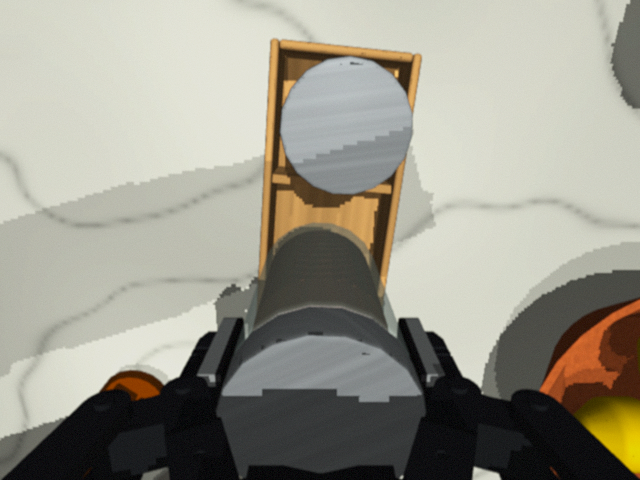

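```bash
python3 -m creep '[[[-1.5,3,40],[0,0,0]],[[0,0,30],[0,0,0]],[[0,0,15],[0,0,0]],[[0,0,10],[0,0,0]],[[0,0,0],[0,0,0]]]'; python3 -m creep '[[[0,0,0],[0,0,0]],[[0,0,0],[0,0,0]],[[0,0,0],[0,0,0]],[[0,0,-40],[0,0,0]],[[0,0,-50],[0,0,0]],[[0,0,-50],[0,0,0]],[[0,0,-50],[0,0,0]],[[-30,-60,0],[0,0,0]],[[-30,-60,0],[0,0,0]],[[-30,-40,0],[0,0,0]],[[-30,0,0],[0,0,0]],[[0,0,0],[0,0,0]]]' 85; python3 -m creep '[[[0,0,0],[0,0,0]],[[0,0,0],[0,0,0]]]'
python3 - <<'E'
from h import *
p=cam("wrist");P=cloud(p);cv2.imwrite("pics/w5.png",p['image'])
t=sel(P,(.451,.039),.045,.10,.125);print('amber',len(t),rect(t) if len(t)>3 else'')
t=sel(P,(.611,.195),.045,.10,.13);print(len(t),rect(t) if len(t) else '', t[:,2].mean())
q=sel(P,(.505,-.09),.075,.075,.095);print("pot",circ(q),len(q))
for k in("pot_mouth","pot_eye","amber_center"):
  for a in vision.place_of(p,k)[:2]: print(k,a['score'],a['position'],atz(p,a['position'],Z[k]))
need([.45,.039,.2],B);print(bot.get_obs()['joint_pos'])
E
```

```text
clock: 11.4
eef_pos: [0.613, 0.194, 0.0651]
tool_rot: [0.707, 0.707, 0.001, 0.0]
ft_force: [-0.3, -0.3, -1.9]
grip_width: 0.0572
grasp_force: 65.3
clock: 12.9
eef_pos: [0.4604, 0.0764, 0.2552]
tool_rot: [0.708, 0.706, 0.001, 0.001]
ft_force: [-0.1, 0.1, 0.8]
grip_width: 0.0851
grasp_force: 0.0
clock: 13.15
eef_pos: [0.4612, 0.0784, 0.2542]
tool_rot: [0.707, 0.707, 0.0, -0.0]
ft_force: [0.3, -0.5, -0.1]
grip_width: 0.085
grasp_force: 0.0
amber 1676 [449.9  39.4  57.4  56.8  86.7]
8286 [612.7 192.8  58.4  56.    1.8] 0.11512964782316003
pot [ 0.502  -0.0889  0.0575] 4121
pot_mouth 0.86 [365.8, 405.9] [ 0.50303338 -0.09546901  0.085     ]
pot_mouth 0.64 [576.1, 419.3] [ 0.69573841 -0.10994406  0.085     ]
pot_eye 0.83 [443.8, 422.9] [ 0.57524224 -0.11419665  0.085     ]
amber_center 0.58 [308.4, 254.3] [0.45144315 0.03901491 0.055     ]
amber_center 0.37 [297.6, 255.6] [0.4420487  0.03780301 0.055     ]
tcp [460.9  78.2 254. ] shift mm [-39.2 -10.9  54. ] turn [-0.001 -0.     0.001]
[ 1.68043349e-01  1.67410022e-01 -2.80682137e-02  1.37585260e+00
  1.05486902e-04  1.73791094e+00]
```

View pics/w5.png

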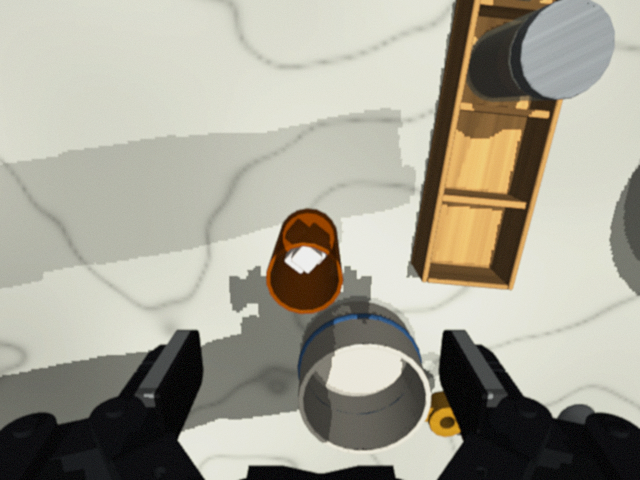

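```bash
python3 -m creep '[[[0,0,0],[0,0,-0.1745]],[[0,0,0],[0,0,-0.1745]],[[0,0,0],[0,0,-0.1745]],[[0,0,0],[0,0,-0.1745]],[[0,0,0],[0,0,-0.1745]],[[0,0,0],[0,0,-0.1745]],[[0,0,0],[0,0,-0.1745]],[[0,0,0],[0,0,-0.1745]],[[0,0,0],[0,0,-0.1745]]]'; python3 -m creep '[[[0,-7,0],[0,-0.1745,0]],[[0,-7,0],[0,-0.1745,0]],[[0,-7,0],[0,-0.1745,0]],[[0,-7,0],[0,-0.1745,0]],[[0,-7,0],[0,-0.1745,0]],[[0,-4,0],[0,-0.1745,0]],[[0,0,0],[0,0,0]],[[0,0,0],[0,0,0]]]'
cat >> h.py <<'E'
def pit(e,h=0): # tool pointing heading h, e below horizontal, camera below
    return R.from_euler('zy',[h,0],degrees=True).as_matrix()@np.array([[-np.sin(np.radians(e)),0,np.cos(np.radians(e))],[0,1,0],[-np.cos(np.radians(e)),0,-np.sin(np.radians(e))]])
E
python3 - <<'E'
from h import *
need([.40,.0394,.17],pit(30));print(bot.get_obs()['joint_pos'])
E
```

```text
clock: 14.48
eef_pos: [0.4608, 0.078, 0.2542]
tool_rot: [-0.003, 1.0, 0.0, -0.0]
ft_force: [0.8, -0.1, -0.3]
grip_width: 0.0852
grasp_force: 0.0
clock: 15.48
eef_pos: [0.464, 0.0404, 0.2557]
tool_rot: [-0.0, 0.874, 0.0, 0.485]
ft_force: [0.7, -0.4, 0.8]
grip_width: 0.0851
grasp_force: 0.0
tcp [464.   40.4 255.7] shift mm [106.6  -1.   -8.9] turn [ 0.001 -0.034  0.   ]
[ 0.19205937 -0.41248046 -1.03559512 -0.05688587 -0.16199177  0.1025592 ]
```

```bash
cat > k.py <<'E'
import numpy as np
from scipy.optimize import least_squares
D=[(.4999,.2313,.2406,.0050,1.3352,0),(.4676,.254,.1674,-.0281,1.3759,0),(.4658,.2557,-.4125,-1.0356,-.0569,-.162)]
def f(s,D=D):
    a,L1,L2,h,L3=s;o=[]
    for r,z,j2,j3,j4,j5 in D:
        p=j2-j3+j4;c=L3*np.cos(j5)
        o+=[a+L1*np.sin(j2)+L2*np.cos(j2-j3)+c*np.cos(p)-r,h+L1*np.cos(j2)-L2*np.sin(j2-j3)-c*np.sin(p)-z]
    return np.array(o)
s=least_squares(lambda s:np.r_[f(s),.002*(s-[0,.4,.4,.2,.3])],[0,.4,.4,.2,.3]).x
print(s,f(s))
def ik(r,z,e):
    a,L1,L2,h,L3=s;e=np.radians(e);w=np.array([r-a-L3*np.cos(e),z-h+L3*np.sin(e)])
    q=least_squares(lambda q:[L1*np.sin(q[0])+L2*np.cos(q[0]-q[1])-w[0],L1*np.cos(q[0])-L2*np.sin(q[0]-q[1])-w[1]],[0.2,-.2])
    return np.round([q.x[0],q.x[1],e-q.x[0]+q.x[1],q.cost],3)
for t in [(.42,.12,30),(.46,.15,30),(.4635,.12,30),(.4635,.064,30),(.4635,.16,0),(.4635,.2,0),(.4635,.064,15),(.545,.15,0),(.54,.2,0)]: print(t,ik(*t))
E
python3 k.py
```

```text
[-0.01357265  0.48931904  0.40791752  0.26432865  0.41332372] [-2.28013053e-04 -2.89508428e-04  2.54775605e-04  2.43166684e-04
 -2.67070697e-05  4.60842641e-05]
(0.42, 0.12, 30) [ 0.349 -1.449 -1.274  0.   ]
(0.46, 0.15, 30) [ 0.041 -1.293 -0.811  0.   ]
(0.4635, 0.12, 30) [ 0.283 -1.331 -1.09   0.   ]
(0.4635, 0.064, 30) [ 0.791 -1.375 -1.643  0.   ]
(0.4635, 0.16, 0) [ 1.848 -1.366 -3.215  0.   ]
(0.4635, 0.2, 0) [ 1.949 -1.482 -3.431  0.   ]
(0.4635, 0.064, 15) [ 1.706 -1.368 -2.813  0.   ]
(0.545, 0.15, 0) [ 1.301 -1.197 -2.498  0.   ]
(0.54, 0.2, 0) [ 1.126 -1.276 -2.403  0.   ]
```

```bash
cat > k2.py <<'E'
import numpy as np
from scipy.optimize import least_squares
from scipy.spatial.transform import Rotation as R
a,L1,L2,h0,d1,d2=-.0136,.4893,.4079,.2643,.11,.303
lo=np.array([-2.72,-1.05,-1.09,-1.99,-1.42,-3.14]);hi=np.array([2.72,1.87,1.28,2.15,1.44,3.14])
def fk(q):
    j1,j2,j3,j4,j5,j6=q;p=j2-j3+j4
    ca=np.array([np.cos(j1),np.sin(j1),0]);Zv=np.array([0,0,1.]);l=np.array([-np.sin(j1),np.cos(j1),0])
    f=lambda t:np.cos(t)*ca-np.sin(t)*Zv
    w=(a+L1*np.sin(j2))*ca+(h0+L1*np.cos(j2))*Zv+L2*f(j2-j3)+d1*f(p)
    F=f(p);t=np.cos(j5)*F+np.sin(j5)*l;y0=np.cos(j5)*l-np.sin(j5)*F
    x0=np.cross(y0,t)
    x=np.cos(j6)*x0+np.sin(j6)*y0
    return w+d2*t,np.stack([x,np.cross(t,x),t],1)
def ik(pos,Rt,n=6,m=.04,seed=None):
    rng=np.random.default_rng(0);best=None
    def f(q):
        p,Rm=fk(q);return np.r_[(p-pos)*10,3*R.from_matrix(Rm.T@Rt).as_rotvec()]
    for i in range(n):
        q0=seed if (seed is not None and i==0) else rng.uniform(np.maximum(lo,-1.2),np.minimum(hi,1.5))
        s=least_squares(f,np.clip(q0,lo+.05,hi-.05),bounds=(lo+m,hi-m),max_nfev=60)
        if best is None or s.cost<best.cost:best=s
        if best.cost<1e-5:break
    return best.x,best.cost
def ori(h,e,up): # y horizontal; up: camera above
    h,e=np.radians([h,e]);z=np.array([np.cos(h)*np.cos(e),np.sin(h)*np.cos(e),-np.sin(e)])
    y=np.array([-np.sin(h),np.cos(h),0])*(-1 if up else 1);return np.stack([np.cross(y,z),y,z],1)
E
cat > s.py <<'E'
from k2 import *
from workcell import bot
o=bot.get_obs();p,Rm=fk(o['joint_pos']);print(p,o['eef_pos'],np.abs(Rm-R.from_quat(o['tool_rot']).as_matrix()).max())
print("pour");mouth=np.array([.502,-.089,.118])
for s in(20,):
  for e0 in(20,):
   for e in(0,10,20):
    for up in(0,1):
     for h in range(-120,121,30):
      Rg=ori(h,e,up) # grasp had camera (not up): a=-cos e0*sgn x - sin e0 z
      sg=1 if up else -1  # at pour camera flipped: up now => was below => a = -x cos -z sin
      av=Rg@np.array([-np.cos(np.radians(e0))*sg,0,-np.sin(np.radians(e0))])
      g=mouth-.038*av; q,c=ik(g+.019*Rg[:,2],Rg,4)
      if c<1e-4: print(e0,e,up,h,np.round(np.degrees(np.arccos(av[2]))),np.round(q,2),flush=True)
print("grasp")
for c0 in((.45,.0394),(.50,.10),(.45,.2),(.55,-.25)):
 for e in(10,20,30):
  for up in(0,1):
   for h in range(-120,121,30):
    Rg=ori(h,e,up);q,c=ik(np.array([*c0,.072])+.016*Rg[:,2],Rg,4)
    if c<1e-4: print(c0,e,up,h,np.round(q,2),flush=True)
E
timeout 500 python3 s.py
```

```text
[0.46743188 0.04111054 0.25509781] [0.46402043 0.04036501 0.25568284] 3.3306690738754696e-16
pour
20 0 0 30 160.0 [-0.7   0.99 -0.97 -1.95  1.22 -0.01]
20 0 1 60 160.0 [-0.72  1.04 -0.05  2.06  1.37  0.  ]
20 10 0 -90 150.0 [ 0.33  0.9   0.01  1.76 -1.2   2.67]
20 10 0 -60 150.0 [ 0.35  0.55 -0.83 -0.58 -1.33  0.79]
20 10 0 30 150.0 [-0.67  0.65 -0.99 -1.19  1.16 -0.41]
20 10 0 60 150.0 [-0.7   0.78 -0.18  1.4   1.32 -2.38]
20 10 0 90 150.0 [-0.61  1.06  0.33  2.11  0.94 -2.9 ]
20 10 1 -90 150.0 [ 0.33  0.9   0.01  1.76 -1.2  -0.47]
20 10 1 -60 150.0 [ 0.35  0.55 -0.83 -0.58 -1.33 -2.35]
20 10 1 30 150.0 [-0.67  0.65 -0.99 -1.19  1.16  2.73]
20 10 1 60 150.0 [-0.7   0.78 -0.18  1.4   1.32  0.76]
20 10 1 90 150.0 [-0.61  1.06  0.33  2.11  0.94  0.25]
20 20 0 -120 140.0 [ 0.19  0.99  0.38  2.03 -0.79  2.77]
20 20 0 -90 140.0 [ 0.3   0.73 -0.08  1.43 -1.12  2.3 ]
20 20 0 -60 140.0 [ 0.31  0.41 -0.75 -0.12 -1.16  1.  ]
20 20 0 30 140.0 [-0.62  0.41 -0.92 -0.61  1.03 -0.65]
20 20 0 60 140.0 [-0.67  0.61 -0.28  1.05  1.2  -1.97]
20 20 0 90 140.0 [-0.58  0.92  0.24  1.88  0.9  -2.66]
20 20 
[... 8040 characters left out ...]
-0.69  0.54 -0.87 -0.77  0.59 -0.39]
(0.55, -0.25) 30 0 30 [-0.84  0.59 -0.45  0.19  1.01 -1.17]
(0.55, -0.25) 30 0 60 [-0.83  0.89  0.2   1.36  0.97 -2.13]
(0.55, -0.25) 30 0 90 [-0.74  1.22  0.85  2.06  0.7  -2.64]
(0.55, -0.25) 30 1 -120 [-0.05  1.01  0.44  1.66 -0.88 -0.77]
(0.55, -0.25) 30 1 -90 [-0.    0.68 -0.21  0.67 -1.05 -1.58]
(0.55, -0.25) 30 1 -60 [-0.08  0.53 -0.75 -0.49 -0.79 -2.52]
(0.55, -0.25) 30 1 -30 [-0.36  0.56 -0.97 -1.   -0.14 -3.06]
(0.55, -0.25) 30 1 0 [-0.69  0.54 -0.87 -0.77  0.59  2.75]
(0.55, -0.25) 30 1 30 [-0.84  0.59 -0.45  0.19  1.01  1.97]
(0.55, -0.25) 30 1 60 [-0.83  0.89  0.2   1.36  0.97  1.01]
(0.55, -0.25) 30 1 90 [-0.74  1.22  0.85  2.06  0.7   0.5 ]
```

```bash
python3 -m creep '[[[0,0,0],[0,0.169,0]],[[0,0,0],[0,0.169,0]],[[0,0,0],[0,0.169,0]],[[0,0,0],[0,0.169,0]],[[0,0,0],[0,0.169,0]],[[0,0,0],[0,0.169,0]]]' | head -3; python3 -m creep '[[[0,0,0],[0,0,-0.1745]],[[0,0,0],[0,0,-0.1745]],[[0,0,0],[0,0,-0.1745]],[[0,0,0],[0,0,-0.1745]],[[0,0,0],[0,0,-0.1745]],[[0,0,0],[0,0,-0.1745]],[[0,0,0],[0,0,-0.1745]],[[0,0,0],[0,0,-0.1745]],[[0,0,0],[0,0,-0.1745]],[[-42,7,0],[0,0,0]],[[-42,7,0],[0,0,0]],[[0,0,0],[0,0,0]]]'|head -3; python3 -m creep '[[[0,0,0],[0,0.1745,0]],[[0,0,0],[0,0.1745,0]],[[0,0,0],[0,0.1745,0]],[[0,0,0],[0,0.1745,0]],[[0,0,0],[0,0.1745,0]],[[0,0,0],[0,0.1745,0]],[[0,0,0],[0,0.1745,0]],[[0,0,0],[0,0,0]],[[0,0,0],[0,0,0]]]'
python3 - <<'E'
from h import *
import k2
need([.45,.124,.15],k2.ori(-90,20,1));print(bot.get_obs()['joint_pos'])
E
```

```text
clock: 16.23
eef_pos: [0.4669, 0.0403, 0.2569]
tool_rot: [-0.0, 1.0, 0.0, 0.01]
clock: 17.73
eef_pos: [0.4516, 0.1269, 0.2551]
tool_rot: [0.709, -0.706, 0.008, -0.009]
clock: 18.85
eef_pos: [0.4502, 0.1242, 0.2532]
tool_rot: [-0.575, 0.585, -0.411, -0.398]
ft_force: [-0.7, 0.1, -0.1]
grip_width: 0.0851
grasp_force: 0.0
tcp [450.2 124.2 253.2] shift mm [-96.7   2.5  35.8] turn [-0.007  0.004 -0.021]
[ 0.73970232  0.78654086  0.28188686  2.13374407 -0.77219479 -0.3433806 ]
```

```bash
python3 -m creep '[[[-32,0.8,12],[-0.007,0.004,-0.021]],[[-32,0.8,12],[0,0,0]],[[-32,0.8,12],[0,0,0]],[[0,0,0],[0,0,0]],[[0,0,0],[0,0,0]]]' | head -2
python3 - <<'E'
from h import *
import k2
need([.45,.0244,.0665],k2.ori(-90,20,1))
p=cam("wrist");P=cloud(p)
t=sel(P,(.45,.0394),.045,.02,.125);print(len(t),circ(t),circ(t[t[:,2]>.1]))
E
```

```text
clock: 19.48
eef_pos: [0.4484, 0.1229, 0.153]
tcp [448.4 122.9 153. ] shift mm [-47.6  -1.4 122.2] turn [-0.001  0.    -0.002]
12164 [0.4498 0.0411 0.027 ] [0.4498 0.0408 0.0269]
```

```bash
python3 -m creep '[[[-12,-0.4,31],[0,0,0]],[[-12,-0.4,31],[0,0,0]],[[-12,-0.4,31],[0,0,0]],[[-7,-0.2,18],[0,0,0]],[[-4.6,0,11],[0,0,0]],[[0,0,0],[0,0,0]],[[0,0,0],[0,0,0]]]'; python3 -m creep '[[[0,0,0],[0,0,0]],[[0,0,0],[0,0,0]],[[0,0,0],[0,0,0]],[[0,0,0],[0,0,0]],[[0,0,0],[0,0,0]],[[0,0,0],[0,0,0]],[[0,0,0],[0,0,0]],[[28,0,-10],[0,0,0]],[[28,0,-10],[0,0,0]],[[28,0,-10],[0,0,0]],[[28,0,-10],[0,0,0]],[[0,0,0],[0,0,0]]]' 45
python3 - <<'E'
from h import *
p=cam("side");cv2.imwrite("pics/s6.png",p['image'])
print(bot.get_obs()['joint_pos'])
E
```

```text
clock: 20.4
eef_pos: [0.4492, 0.0247, 0.0645]
tool_rot: [0.579, -0.578, 0.407, 0.406]
ft_force: [0.3, -0.3, 0.1]
grip_width: 0.0849
grasp_force: 0.0
clock: 21.9
eef_pos: [0.449, 0.0239, 0.1833]
tool_rot: [-0.579, 0.579, -0.406, -0.406]
ft_force: [1.0, 1.0, -2.7]
grip_width: 0.0557
grasp_force: 63.6
[ 0.60316823  0.75565749  0.00817495  1.82812598 -0.88527991 -0.45801347]
```

View pics/s6.png

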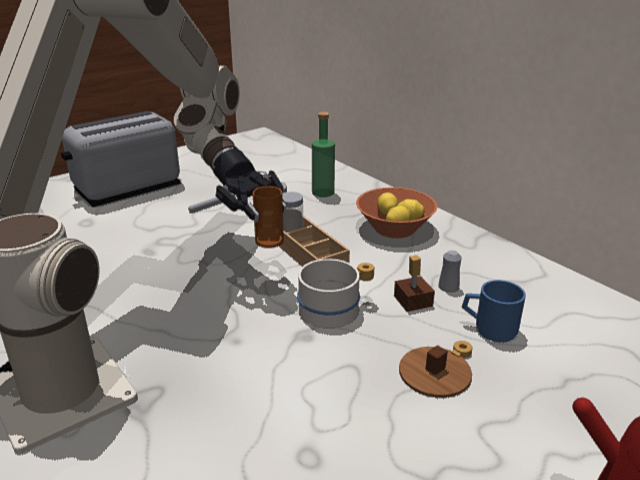

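```bash
python3 -m creep '[[[0,0,0],[0,0.1745,0]],[[0,0,0],[0,0,0.1745]],[[0,0,0],[0,0,0.1745]],[[0,0,0],[0,0,0.1745]],[[0,0,0],[0,0,0.1745]],[[0,0,0],[0,0,0.1745]],[[0,0,0],[0,0,0.1745]],[[0,0,0],[0,0,0.1745]],[[0,0,0],[0,0,0.1745]],[[0,0,0],[0,0,0.1745]],[[0,0,0],[0,0,0]],[[0,0,0],[0,0,0]]]'
python3 - <<'E'
from h import *
need([.542,-.132,.165]); print(bot.get_obs()['joint_pos'])
print(np.round(jp(0)[0],2))
E
```

```text
clock: 23.45
eef_pos: [0.4486, 0.0235, 0.1819]
tool_rot: [-0.002, 0.764, -0.645, -0.002]
ft_force: [0.5, 0.3, -2.6]
grip_width: 0.0558
grasp_force: 63.7
tcp [448.6  23.5 181.9] shift mm [-93.4 -10.2 156.1] turn 
[ 0.62350632  0.89468941  0.04780942  2.00987203 -0.92746046  1.33447375]
[[-1.   -0.01 -0.  ]
 [-0.    0.17 -0.99]
 [ 0.01 -0.99 -0.17]]
```

```bash
python3 -m creep '[[[-23.4,-2.6,39],[0,0,0]],[[-23.4,-2.6,39],[0,0,0]],[[-23.4,-2.6,39],[0,0,0]],[[-23.4,-2.6,39],[0,0,0]],[[0,0,0],[0,0,0]],[[0,0,0],[0,0,0]],[[0,0,0],[0,0,0.1]],[[0,0,0],[0,0,0]]]'; python3 - <<'E'
from h import *
need([.542,-.132,.165])
p=cam("side");cv2.imwrite("pics/s7.png",p['image'])
E
```

```text
clock: 24.45
eef_pos: [0.5424, -0.1305, 0.1662]
tool_rot: [0.035, 0.764, -0.644, 0.031]
ft_force: [0.9, 0.5, -2.1]
grip_width: 0.0555
grasp_force: 64.4
tcp [ 542.4 -130.5  166.2] shift mm [0.5 0.9 1.7] turn
```

View pics/s7.png

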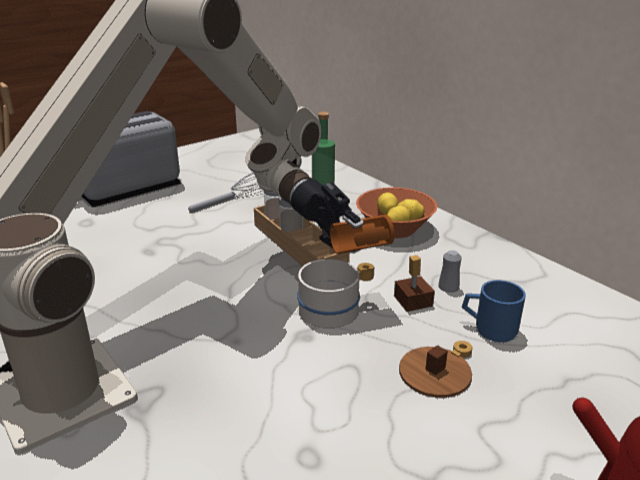

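```bash
python3 -m creep '[[[0,0,0],[0,0,0.141]],[[0,0,0],[0,0,0.141]],[[0,0,0],[0,0,0.141]],[[1.9,-1.1,0],[0,0,0.0873]],[[1.9,-1.1,0],[0,0,0.0873]],[[2.1,-1.7,0],[0,0,0.0873]],[[2.1,-1.7,0],[0,0,0.0873]],[[2.1,-2.5,0],[0,0,0.0873]],[[2.1,-2.5,0],[0,0,0.0873]],[[1.7,-3,0],[0,0,0.0873]],[[1.7,-3,0],[0,0,0.0873]]]'|head -2;python3 -m creep '[[[1.3,-3.5,0],[0,0,0.0873]],[[1.3,-3.5,0],[0,0,0.0873]],[[0.7,-3.8,0],[0,0,0.0873]],[[0.7,-3.8,0],[0,0,0.0873]],[[0,0,0],[0,0,0]],[[0,0,0],[0,0,0]],[[0,0,0],[0,0,0]]]'; python3 - <<'E'
from h import *
p=cam("side");cv2.imwrite("pics/s8.png",p['image'])
q=cam("scene")
im=np.hstack([cv2.resize(p['image'][150:400,220:480],None,fx=1.5,fy=1.5),cv2.resize(q['image'][150:400,140:400],None,fx=1.5,fy=1.5)]);cv2.imwrite("pics/c8.png",im)
print(bot.get_obs()['joint_pos'],jp(0)[1])
for n in range(5):
  for pp in(p,q):
    print(n,[(round(a['score'],2),np.round(a['position'])) for a in vision.place_of(pp,f"lump{n}")]) if n==0 else 0
E
```

```text
clock: 25.88
eef_pos: [0.5194, -0.1308, 0.1655]
clock: 26.75
eef_pos: [0.5044, -0.1313, 0.1647]
tool_rot: [0.54, 0.542, -0.456, 0.455]
ft_force: [-0.3, -0.2, -2.1]
grip_width: 0.0558
grasp_force: 64.5
[ 0.32117982  0.85050681 -0.04910154  1.74292219 -1.2091458   2.66696305] [ 0.50431187 -0.13138189  0.164686  ]
0 [(0.6, array([289., 219.]))]
0 [(0.6, array([268., 223.])), (0.57, array([247., 228.])), (0.49, array([259., 216.]))]
```

View pics/c8.png

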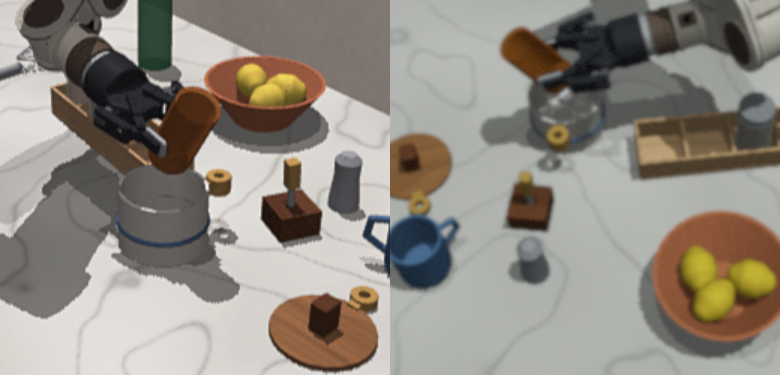

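```bash
python3 -m creep '[[[-10,0,0],[0,0,0.05]],[[10,0,0],[0,0,-0.1]],[[-10,0,0],[0,0,0.1]],[[10,0,0],[0,0,-0.1]],[[-10,0,0],[0,0,0.05]],[[0,0,0],[0,0,0]],[[0,0,0],[0,0,0]],[[-8,0,0],[0,0,0]]]'; python3 - <<'E'
from h import *
q=cam("scene");cv2.imwrite("pics/c9.png",cv2.resize(q['image'][160:260,200:320],None,fx=5,fy=5,interpolation=cv2.INTER_CUBIC))
need([.449,.0235,.183])
E
```

```text
clock: 27.95
eef_pos: [0.506, -0.1345, 0.1821]
tool_rot: [0.539, 0.542, -0.457, 0.455]
ft_force: [1.3, -0.7, -1.8]
grip_width: 0.0557
grasp_force: 64.5
tcp [ 506.4 -134.6  183.4] shift mm [  27.3  -57.3 -155.8] turn
```

View pics/c9.png

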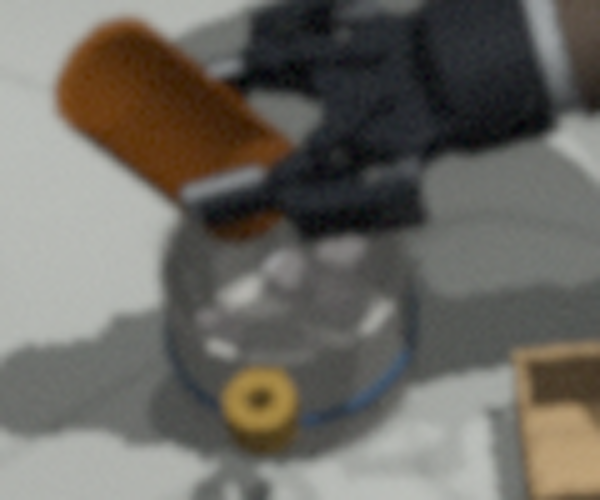

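```bash
python3 -m creep '[[[6.8,-14.3,-39],[0,0,0]],[[6.8,-14.3,-39],[0,0,0]],[[6.8,-14.3,-39],[0,0,0]],[[6.8,-14.3,-39],[0,0,0]],[[0,0,0],[0,0,-0.1745]],[[0,0,0],[0,0,-0.1745]],[[0,0,0],[0,0,-0.1745]],[[0,0,0],[0,0,-0.1745]],[[0,0,0],[0,0,-0.1745]],[[0,0,0],[0,0,-0.1745]],[[0,0,0],[0,0,-0.1745]],[[0,0,0],[0,0,-0.1745]]]' | head -2;  python3 -m creep '[[[0,0,0],[0,0,-0.1745]],[[0,0,0],[0,0,-0.1745]],[[0,0,0],[0,0,-0.1745]],[[0,0,0],[0,0,-0.1745]],[[0,0,0],[0,0,-0.1745]],[[0,0,0],[0,0,-0.1745]],[[0,0,0],[0,0,-0.1745]],[[0,0,0],[0,0,-0.1745]],[[0,0,0],[0,0,-0.1745]],[[0,0,0],[0,0,-0.1745]],[[0,0,0],[0,-0.1745,0]],[[0,0,0],[0,0,0]]]' | head -3
python3 - <<'E'
from h import *
import k2
need([.449,.0247,.0655],k2.ori(-90,20,1))
E
```

```text
clock: 29.5
eef_pos: [0.4491, 0.0238, 0.1823]
clock: 31.0
eef_pos: [0.4499, 0.0238, 0.1843]
tool_rot: [-0.578, 0.58, -0.408, -0.405]
tcp [449.9  23.8 184.3] shift mm [-112.     1.4   39.6] turn [-0.002 -0.002 -0.004]
```

```bash
python3 -m creep '[[[-34,0.5,12],[-0.002,-0.002,-0.004]],[[-34,0.5,12],[0,0,0]],[[-28,0.4,9.8],[0,0,0]],[[-16,0,5.8],[0,0,0]],[[0,0,0],[0,0,0]],[[0,0,0],[0,0,0]]]'; python3 -m creep '[[[0,0,0],[0,0,0]],[[0,0,0],[0,0,0]],[[0,0,0],[0,0,0]],[[0,0,0],[0,0,0]],[[-10,0,-30],[0,0,0]],[[-10,0,-30],[0,0,0]],[[-10,0,-30],[0,0,0]],[[30,0,-10],[0,0,0]],[[30,0,-10],[0,0,0]],[[0,0,0],[0,0,0]],[[0,0,0],[0,0,0]]]' 85
python3 - <<'E'
from h import *
p=cam("wrist");P=cloud(p)
t=sel(P,(.45,.0394),.06,.02,.125);print(len(t),circ(t),circ(t[t[:,2]>.1]),t[:,2].max())
print(jp(0)[1],[a['position'] for a in vision.place_of(p,'lump0') if a['score']>.4])
p=cam("scene");P=cloud(p);t=sel(P,(.45,.0394),.06,.02,.125);print(len(t),circ(t),t[:,2].max())
print(bot.get_obs()['joint_pos'])
E
```

```text
clock: 31.75
eef_pos: [0.447, 0.0247, 0.0637]
tool_rot: [0.58, -0.577, 0.405, 0.408]
ft_force: [0.4, 0.3, -1.4]
grip_width: 0.0555
grasp_force: 63.2
clock: 33.12
eef_pos: [0.4472, 0.1177, 0.1286]
tool_rot: [0.58, -0.577, 0.404, 0.408]
ft_force: [-0.9, 0.7, -0.1]
grip_width: 0.085
grasp_force: 0.0
14243 [0.4481 0.0411 0.0271] [0.4482 0.0409 0.0269] 0.11220968877578133
[0.44702871 0.11754186 0.12830867] []
828 [0.4521 0.0393 0.0271] 0.11530007950647136
[ 0.73279302  0.93151052  0.19772389  1.91548138 -0.77196597 -0.36635217]
```

```bash
python3 -m creep '[[[20,0,-7],[0,-0.1745,0]],[[20,0,-7],[0,-0.1745,0]],[[0,0,0],[0,-0.1745,0]],[[0,0,0],[0,-0.1745,0]],[[0,0,0],[0,-0.1745,0]],[[0,0,0],[0,-0.1745,0]],[[0,0,0],[0,-0.1745,0]],[[0,0,-30],[0,0,0]],[[38,0,-20],[0,0,0]],[[38,0,0],[0,0,0]],[[0,0,0],[0,0,0]],[[0,0,0],[0,0,0]]]' | head -3
python3 - <<'E'
from h import *
C=np.array([[0,-1,0],[-1,0,0],[0,0,-1.]])
need([.4482,.0408,.058],C)
p=cam("wrist");P=cloud(p)
t=sel(P,(.45,.0394),.06,.1,.125);print(len(t),rect(t) if len(t)>3 else '')
q=sel(P,(.502,-.089),.075,.075,.095);print("pot",circ(q),len(q))
for k in("pot_mouth","pot_eye","lid_knob","lid_eye","pin_head","pin_tip"):
  for a in vision.place_of(p,k)[:1]: print(k,a['score'],a['position'],atz(p,a['position'],Z[k]))
cv2.imwrite("pics/w10.png",p['image'])
print(bot.get_obs()['joint_pos'])
E
```

```text
clock: 34.78
eef_pos: [0.4475, 0.038, 0.2205]
tool_rot: [-0.707, 0.707, 0.002, -0.004]
tcp [447.5  38.  220.5] shift mm [ -3.2  -2.  162.5] turn [ 0.008 -0.002 -0.   ]
2130 [448.   39.   57.4  57.   87.4]
pot [ 0.501  -0.0915  0.0576] 4027
pot_mouth 0.91 [229.9, 28.8] [ 0.50125942 -0.08937017  0.085     ]
[ 0.08704201  0.15168091 -0.13344956  1.2927874  -0.00206577 -1.48516886]
```

View pics/w10.png

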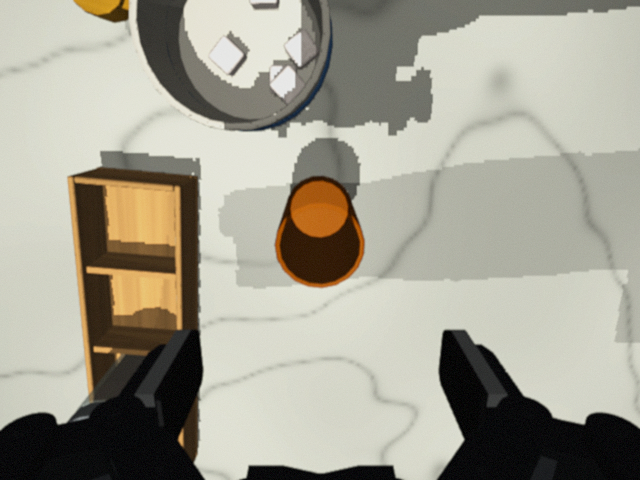

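```bash
python3 - <<'E'
from h import *
p=cam("wrist");P=cloud(p)
q=P[(P[...,0]>.5)&(P[...,0]<.7)&(P[...,1]<.12)&(P[...,1]>-.02)&(P[...,2]>.044)&(P[...,2]<.056)];print(rect(q))
for a in vision.place_of(p,"slot0")[:3]: print(a['score'],a['position'],atz(p,a['position'],.005))
E
python3 -m creep '[[[-1.5,-1,41],[0.008,0,0]],[[0,0,41],[0,0,0]],[[0,0,40],[0,0,0]],[[0,0,28],[0,0,0]],[[0,0,13],[0,0,0]],[[0,0,0],[0,0,0]]]'; python3 -m creep '[[[0,0,0],[0,0,0]],[[0,0,0],[0,0,0]],[[0,0,0],[0,0,0]],[[0,0,0],[0,0,0]],[[0,0,0],[0,0,0]],[[0,0,0],[0,0,0]],[[0,0,-50],[0,0,0]],[[0,0,-50],[0,0,0]],[[-2,-50,0],[0,0,0]],[[-2,-50,0],[0,0,0]],[[-2,-48,0],[0,0,0]],[[0,0,0],[0,0,0]]]' 45; python3 -m creep '[[[0,0,0],[0,0,0]],[[0,0,0],[0,0,0]]]' |head -3
python3 - <<'E'
from h import *
C=np.array([[0,-1,0],[-1,0,0],[0,0,-1.]])
need([.5975,.0457,.065],C)
p=cam("wrist");P=cloud(p)
q=P[(P[...,0]>.5)&(P[...,0]<.7)&(P[...,1]<.15)&(P[...,1]>-.02)&(P[...,2]>.044)&(P[...,2]<.056)];print(len(q),rect(q),q.min(0),q.max(0))
for a in vision.place_of(p,"slot0")[:3]: print(a['score'],a['position'],atz(p,a['position'],.005))
cv2.imwrite("pics/w11.png",p['image'])
E
```

```text
[599.5  65.  117.4  84.7  84.8]
0.95 [148.4, 297.1] [0.6087737  0.12498794 0.005     ]
0.9 [147.2, 213.4] [0.59939738 0.04419129 0.005     ]
clock: 35.98
eef_pos: [0.4485, 0.0389, 0.0578]
tool_rot: [0.707, -0.707, 0.001, 0.001]
ft_force: [-0.3, -0.4, -0.2]
grip_width: 0.0849
grasp_force: 0.0
clock: 37.48
eef_pos: [0.5993, 0.0453, 0.1567]
tool_rot: [0.707, -0.707, 0.001, 0.0]
ft_force: [-1.5, 0.3, -2.6]
grip_width: 0.056
grasp_force: 64.9
clock: 37.72
eef_pos: [0.5954, 0.0452, 0.1586]
tool_rot: [0.707, -0.707, 0.001, 0.001]
tcp [595.4  45.2 158.6] shift mm [-0.8 -2.  93.6] turn [-0.001 -0.003  0.   ]
2935 [598.5  50.9  89.2  84.2  84.7] [0.55301683 0.00302282 0.044002  ] [0.64411782 0.09150635 0.05352242]
0.92 [318.0, 225.8] [0.59810926 0.04487219 0.005     ]
```

```bash
python3 -m creep '[[[0.2,-2.5,40],[0,0,0]],[[0,0,30],[0,0,0]],[[0,0,15],[0,0,0]],[[0,0,8],[0,0,0]],[[0,0,0],[0,0,0]]]'|head -6; python3 -m creep '[[[0,0,0],[0,0,0]],[[0,0,0],[0,0,0]],[[0,0,0],[0,0,0]],[[0,0,-40],[0,0,0]],[[0,0,-50],[0,0,0]],[[0,0,-50],[0,0,0]],[[0,0,-10],[0,0,0]],[[60,0,0],[0,0,0]],[[60,0,0],[0,0,0]],[[60,0,0],[0,0,0]],[[0,0,0],[0,0,0]],[[0,0,0],[0,0,0]]]' 85 |head -3
python3 - <<'E'
from h import *
p=cam("scene");P=cloud(p)
for c in((.598,.045),(.612,.194),(.619,.27)): t=sel(P,c,.05,.1,.125);print(rect(t),t[:,2].max())
p=cam("wrist");P=cloud(p)
q=sel(P,(.502,-.089),.075,.075,.095);print("pot",circ(q),len(q))
for k in("pot_mouth","pot_eye","lid_knob","lid_eye","pin_head","pin_tip"):
  for a in vision.place_of(p,k)[:2]: print(k,a['score'],a['position'],atz(p,a['position'],Z[k]))
cv2.imwrite("pics/w12.png",p['image'])
print(bot.get_obs()['joint_pos'],jp(0)[1])
E
```

```text
clock: 38.45
eef_pos: [0.5997, 0.0448, 0.066]
tool_rot: [0.707, -0.707, 0.002, 0.0]
ft_force: [-0.3, 0.1, -1.5]
grip_width: 0.0558
grasp_force: 64.9
clock: 39.95
eef_pos: [0.5986, -0.1348, 0.215]
tool_rot: [-0.707, 0.707, -0.001, -0.001]
[603.   44.6  61.3  56.4   4.7] 0.11878744309973777
[618.5 204.   76.8  58.8  79.6] 0.12065710081193082
[618.5 262.7  71.3  57.7  51.2] 0.12101997937306752
pot [ 0.503  -0.092   0.0573] 5348
pot_mouth 0.92 [460.5, 296.6] [ 0.49898552 -0.08811687  0.085     ]
pot_eye 0.7 [352.8, 264.4] [ 0.57698956 -0.1127723   0.085     ]
pot_eye 0.25 [318.4, 422.1] [0.60111356 0.02263464 0.085     ]
lid_knob 0.15 [455.9, 221.1] [ 0.4890829  -0.12892516  0.028     ]
pin_head 0.81 [233.7, 183.1] [ 0.65635614 -0.16987708  0.086     ]
pin_tip 0.66 [252.0, 163.2] [ 0.6566332  -0.17264269  0.006     ]
[-0.21865886  0.47607743  0.3062316   1.39881866 -0.00228928 -1.79114693] [ 0.59928932 -0.13388081  0.21597288]
```

View pics/w12.png

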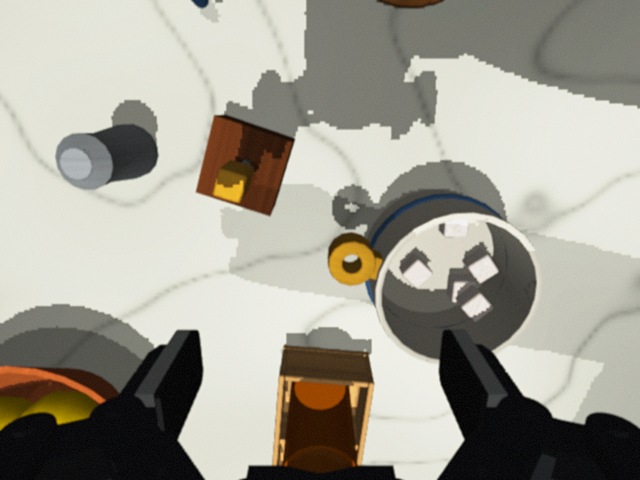

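```bash
python3 -m creep '[[[0,0,0],[0,0,0.1745]],[[0,0,0],[0,0,0.1745]],[[0,0,0],[0,0,0.1745]],[[0,0,0],[0,0,0.1745]],[[0,0,0],[0,0,0.1745]],[[0,0,0],[0,0,0.1745]],[[0,0,0],[0,0,0.1745]],[[0,0,0],[0,0,0.1745]],[[0,0,0],[0,0,0.1745]]]'|head -2; python3 -m creep '[[[16,-54,0],[0,0,0]],[[16,-54,0],[0,0,0]],[[16,-54,0],[0,0,0]],[[18,-54,0],[0,0,0]],[[0,0,0],[0,0,0]],[[0,0,0],[0,0,0]]]'|head -3
python3 - <<'E'
from h import *
p=cam("wrist");P=cloud(p)
q=sel(P,(.533,-.349),.09,.004,.012);print("lid",rect(q))
q=sel(P,(.533,-.349),.06,.04,.06);print("knob",len(q),rect(q) if len(q)>3 else'',q[:,2].mean())
q=sel(P,(.615,-.347),.04,.012,.02);print("eye",len(q),rect(q) if len(q)>3 else'',circ(q))
for k in("lid_knob","lid_eye"):
  for a in vision.place_of(p,k)[:2]: print(k,a['score'],a['position'],atz(p,a['position'],Z[k]))
cv2.imwrite("pics/w13.png",p['image'])
print(bot.get_obs()['joint_pos'],jp(0)[1])
E
```

```text
clock: 41.48
eef_pos: [0.5992, -0.1344, 0.2159]
clock: 42.22
eef_pos: [0.5332, -0.3507, 0.2162]
tool_rot: [-0.0, 1.0, -0.001, 0.001]
lid [ 505.  -378.1  102.5  139.2   62.8]
knob 971 [ 493.4 -384.8   29.1   24.1    1.7] 0.04860122649212615
eye 11 [ 584.8 -372.5    0.8    8.2   39.9] [ 0.4887 -0.4528  0.1253]
lid_knob 0.65 [277.3, 163.2] [ 0.49371532 -0.38531119  0.028     ]
lid_eye 0.97 [286.5, 253.7] [ 0.57344129 -0.38117524  0.015     ]
[-5.78803912e-01  5.27238372e-01  3.89948089e-01  1.43089028e+00
 -1.22729974e-03 -5.81540134e-01] [ 0.53393969 -0.34935334  0.21646937]
```

View pics/w13.png

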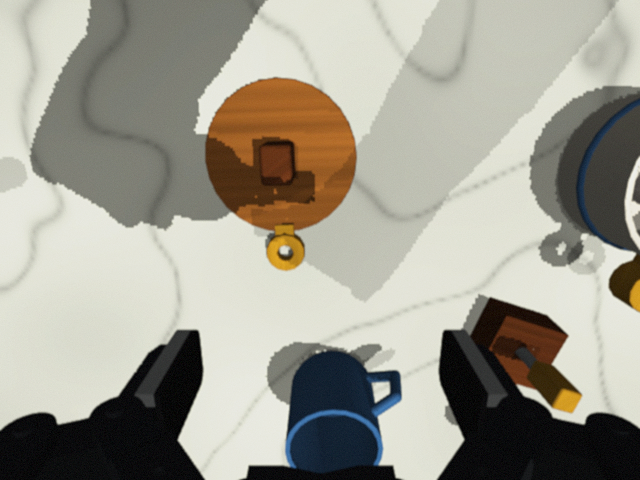

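```bash
python3 -m creep '[[[20,-18,20],[0,0,0]],[[20.5,-17.6,30],[0,0,-0.04]],[[0,0,0],[0,0,0]],[[0,0,0],[0,0,0]],[[0,0,0],[0,0,0]]]'|head -3
python3 - <<'E'
from h import *
p=cam("wrist");P=cloud(p)
q=sel(P,(.4934,-.385),.06,.04,.06);print("knob",len(q),rect(q),q[:,2].mean())
for k in("lid_knob","lid_eye"):
  for a in vision.place_of(p,k)[:1]: print(k,a['score'],a['position'],atz(p,a['position'],Z[k]))
A=np.array([[-1,0,0],[0,1,0],[0,0,-1.]])
need([.4934,-.385,.015],R.from_euler('z',2.3,degrees=True).as_matrix()@A)
E
```

```text
clock: 43.0
eef_pos: [0.4945, -0.3862, 0.1679]
tool_rot: [-0.021, 1.0, -0.002, 0.002]
knob 1619 [ 492.7 -384.5   30.6   23.7    2.2] 0.04841237097616669
lid_knob 0.85 [323.9, 229.0] [ 0.49477745 -0.38492885  0.028     ]
lid_eye 0.64 [321.4, 318.7] [ 0.57260589 -0.38334815  0.015     ]
tcp [ 493.9 -386.4  167.3] shift mm [  0.8   2.  152.3] turn [-0.004  0.003  0.001]
```

```bash
python3 -m creep '[[[0,0,-40],[0,0,0]],[[0,0,-40],[0,0,0]],[[-8,57,0],[0,0,0]],[[-8,57,0],[0,0,0]],[[-8,57,0],[0,0,0]],[[-8,57,0],[0,0,0]],[[-8,57,0],[0,0,0]],[[0,0,0],[0,0,0]],[[0,0,0],[0,0,0]],[[0,0,0],[0,0,0]]]'|head -3
python3 - <<'E'
from h import *
p=cam("wrist");P=cloud(p);im=p['image']
q=sel(P,(.502,-.091),.07,.08,.092);print("pot",circ(q),len(q))
d=np.hypot(q[:,0]-.502,q[:,1]-.091*-1*-1)
hsv=cv2.cvtColor(im,cv2.COLOR_BGR2HSV);m=cv2.inRange(hsv,(15,120,90),(35,255,255))
near=(np.hypot(P[...,0]-.577,P[...,1]+.113)<.028)&(P[...,2]>.078)&(P[...,2]<.095)
e=P[near];r=np.hypot(e[:,0]-.577,e[:,1]+.113);print("eye top",len(e),circ(e),rect(e),e[:,2].mean())
for k in("pot_mouth","pot_eye","pin_head","pin_tip"):
  for a in vision.place_of(p,k)[:1]: print(k,a['score'],a['position'],atz(p,a['position'],Z[k]))
cv2.imwrite("pics/w14.png",im)
print(jp(0)[1])
E
```

```text
clock: 44.4
eef_pos: [0.5212, -0.1013, 0.2458]
tool_rot: [-0.019, 1.0, -0.002, 0.001]
pot [ 0.5013 -0.091   0.0571] 4069
eye top 1596 [ 0.5736 -0.1123  0.0139] [ 573.4 -112.    33.2   43.4   73.7] 0.08496956105713378
pot_mouth 0.9 [339.0, 201.0] [ 0.50525288 -0.08919189  0.085     ]
pot_eye 0.77 [303.1, 289.4] [ 0.57765963 -0.11387213  0.085     ]
pin_head 0.87 [232.1, 374.2] [ 0.65857522 -0.17229174  0.086     ]
pin_tip 0.83 [247.8, 329.9] [ 0.66170683 -0.17228758  0.006     ]
[ 0.52104967 -0.10098972  0.24556164]
```

View pics/w14.png

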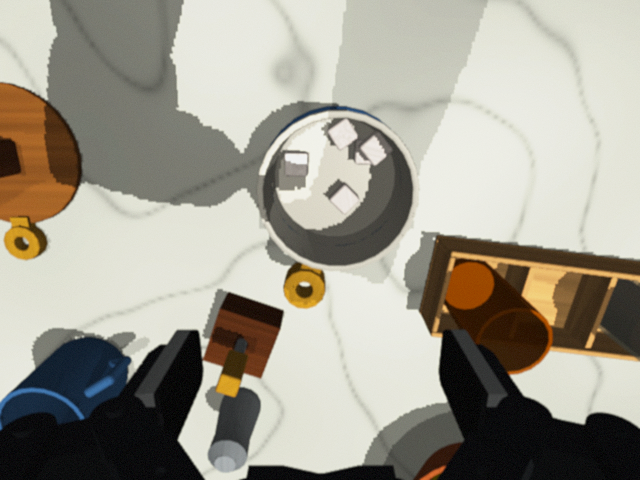

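```bash
python3 -m creep '[[[8,-57,0],[0,0,0]],[[8,-57,0],[0,0,0]],[[8,-57,0],[0,0,0]],[[8,-57,0],[0,0,0]],[[8,-57,0],[0,0,0]],[[0,0,40],[0,0,0]],[[0,0,40],[0,0,0]],[[0,0,0],[0,0,0]],[[0,0,0],[0,0,0]],[[0,0,0],[0,0,0]]]'|head -3
python3 - <<'E'
from h import *
p=cam("wrist");P=cloud(p)
q=sel(P,(.4934,-.385),.06,.04,.06);print("knob",len(q),rect(q),q[:,2].mean())
e=sel(P,(.573,-.382),.03,.011,.02);print('eye',rect(e))
A=np.array([[-1,0,0],[0,1,0],[0,0,-1.]])
need([.4927,-.3845,.015],R.from_euler('z',2.2,degrees=True).as_matrix()@A)
E
```

```text
clock: 45.9
eef_pos: [0.4941, -0.3874, 0.169]
tool_rot: [-0.02, 1.0, -0.003, 0.002]
knob 1604 [ 492.6 -384.6   30.5   23.5    2.2] 0.04837870962403405
eye [ 568.4 -384.2   42.2   32.9   25.6]
tcp [ 494.  -387.3  168.8] shift mm [  1.9   3.7 153.8] turn [-0.006  0.005  0.003]
```

```bash
python3 -m creep '[[[1.9,3.7,40],[-0.006,0.005,0]],[[0,0,40],[0,0,0]],[[0,0,40],[0,0,0]],[[0,0,20],[0,0,0]],[[0,0,10],[0,0,0]],[[0,0,2],[0,0,0]],[[0,0,0],[0,0,0]]]';python3 - <<'E'
from h import *
A=np.array([[-1,0,0],[0,1,0],[0,0,-1.]])
need([.4927,-.3845,.015],R.from_euler('z',2.2,degrees=True).as_matrix()@A)
E
```

```text
clock: 46.82
eef_pos: [0.4913, -0.3834, 0.0157]
tool_rot: [-0.02, 1.0, 0.001, -0.001]
ft_force: [0.5, 0.1, 0.1]
grip_width: 0.0849
grasp_force: 0.0
tcp [ 491.3 -383.4   15.7] shift mm [-1.3 -1.2  0.7] turn [ 0.002 -0.002  0.002]
```

```bash
python3 -m creep '[[[-1.3,-1.2,0],[0,0,0]],[[0,0,0],[0,0,0]],[[0,0,0],[0,0,0]],[[0,0,0],[0,0,0]],[[0,0,0],[0,0,0]],[[0,0,0],[0,0,0]],[[0,0,0],[0,0,0]],[[0,0,0],[0,0,0]]]' 12; python3 -m creep '[[[0,0,-30],[0,0,0]],[[0,0,-45],[0,0,0]],[[0,0,-45],[0,0,0]],[[0,0,0],[0,0,0.16]],[[0,0,0],[0,0,0.161]],[[0,0,0],[0,0,0]],[[0,0,0],[0,0,0]]]'; python3 - <<'E'
from h import *
A=np.array([[-1,0,0],[0,1,0],[0,0,-1.]])
need([.5013,-.091,.13],R.from_euler('z',-16.2,degrees=True).as_matrix()@A)
p=cam("wrist");P=cloud(p);print(p['W'][2,3])
q=sel(P,(.4927,-.3845),.04,.15,.19);print("knob",len(q),rect(q) if len(q)>3 else '')
for k in("lid_knob","lid_eye"):
  for a in vision.place_of(p,k)[:1]: print(k,a['score'],a['position'],atz(p,a['position'],Z[k]+.12))
E
```

```text
clock: 47.82
eef_pos: [0.492, -0.3842, 0.0147]
tool_rot: [-0.02, 1.0, 0.001, -0.002]
ft_force: [-0.8, -0.3, 4.6]
grip_width: 0.0233
grasp_force: 59.9
clock: 48.7
eef_pos: [0.4917, -0.3838, 0.1333]
tool_rot: [0.139, 0.99, 0.002, -0.003]
ft_force: [-0.4, 0.3, -1.0]
grip_width: 0.0231
grasp_force: 59.2
tcp [ 491.7 -383.8  133.3] shift mm [ 71.2 284.2   4.6] turn [ 0.003 -0.006  0.005]
0.2774323480045452
knob 19988 [ 492.2 -384.5   78.8   30.7   73.5]
lid_knob 0.93 [319.8, 352.4] [ 0.49258257 -0.38473657  0.148     ]
```

```bash
python3 -m creep '[[[12,47.4,0],[0.003,-0.006,0.005]],[[12,47.4,0],[0,0,0]],[[12,47.4,0],[0,0,0]],[[12,47.4,0],[0,0,0]],[[12,47.4,0],[0,0,0]],[[11,47.4,0],[0,0,0]],[[0,0,0],[0,0,0]],[[0,0,0],[0,0,0]],[[0,0,0],[0,0,0]]]'; python3 - <<'E'
from h import *
A=np.array([[-1,0,0],[0,1,0],[0,0,-1.]])
need([.5006,-.0902,.1005],R.from_euler('z',-16.2,degrees=True).as_matrix()@A)
p=cam("wrist");P=cloud(p)
for k in("lid_knob","lid_eye","pot_eye"):
  for a in vision.place_of(p,k)[:1]: print(k,a['score'],a['position'],atz(p,a['position'],.028+jp(0)[1][2]-.0147))
cv2.imwrite("pics/w15.png",p['image'])
E
```

```text
clock: 49.98
eef_pos: [0.504, -0.0925, 0.1342]
tool_rot: [0.143, 0.99, -0.001, 0.001]
ft_force: [0.7, 0.6, -1.1]
grip_width: 0.023
grasp_force: 59.7
tcp [504.  -92.5 134.2] shift mm [ 4.   1.3 33.7] turn [-0.001  0.002 -0.004]
lid_knob 0.71 [316.6, 352.5] [ 0.50536027 -0.09467951  0.1474234 ]
```

```bash
python3 -m creep '[[[4,1.3,0],[-0.001,0.002,-0.004]],[[0,0,15],[0,0,0]],[[0,0,12],[0,0,0]],[[0,0,4],[0,0,0]],[[0,0,1.5],[0,0,0]],[[0,0,0],[0,0,0]],[[0,0,0],[0,0,0]]]'; python3 - <<'E'
from h import *
A=np.array([[-1,0,0],[0,1,0],[0,0,-1.]])
need([.5006,-.0902,.0997],R.from_euler('z',-16.2,degrees=True).as_matrix()@A)
E
```

```text
clock: 51.05
eef_pos: [0.5008, -0.0891, 0.102]
tool_rot: [0.14, 0.99, -0.0, 0.0]
ft_force: [0.2, 0.3, -2.4]
grip_width: 0.023
grasp_force: 59.7
tcp [500.8 -89.1 102. ] shift mm [-0.1 -1.2  2.3] turn [0.    0.    0.001]
```

```bash
python3 -m creep '[[[0,-1,1],[0,0,0]],[[0,0,1],[0,0,0]],[[0,0,0],[0,0,0]],[[0,0,0],[0,0,0]]]'|sed -n 2,4p;  python3 -m creep '[[[0,0,0],[0,0,0]],[[0,0,0],[0,0,0]],[[0,0,0],[0,0,0]],[[0,0,0],[0,0,0]],[[0,0,-20],[0,0,0]],[[0,0,-40],[0,0,0]],[[0,0,-50],[0,0,0]],[[0,0,-40],[0,0,0]],[[0,0,0],[0,0,0]],[[0,0,0],[0,0,0]],[[0,0,0],[0,0,0]]]' 70 | sed -n 1,2p; python3 - <<'E'
from h import *
p=cam("wrist");P=cloud(p);im=p['image']
q=sel(P,(.5013,-.091),.03,.125,.14);print("knob",len(q),rect(q),q[:,2].mean())
q=sel(P,(.5013,-.091),.08,.089,.097);print("disc",rect(q),q[:,2].mean())
e=sel(P,(.578,-.1133),.03,.096,.105);print('eye',len(e),rect(e),e[:,2].mean(),circ(e))
for k,z in(("lid_knob",.113),("lid_eye",.1),("pin_head",.086),("pin_tip",.006)):
  for a in vision.place_of(p,k)[:1]: print(k,a['score'],a['position'],atz(p,a['position'],z))
q=sel(P,(.658,-.172),.03,.098,.115);print("head",len(q),rect(q) if len(q)>3 else'',q[:,2].mean())
cv2.imwrite("pics/w16.png",im)
print(jp(0)[1])
E
```

```text
eef_pos: [0.5003, -0.0901, 0.0999]
tool_rot: [0.14, 0.99, -0.0, -0.0]
ft_force: [0.5, 0.6, 0.7]
clock: 52.92
eef_pos: [0.4993, -0.0898, 0.2481]
knob 1645 [501.2 -90.4  23.5  30.6  73.3] 0.1333783806425591
disc [503.4 -90.6 128.3 127.1  27.3] 0.0939625728835316
eye 1369 [ 573.9 -112.6   32.3   41.7   74.2] 0.09997296394667644 [ 0.5751 -0.1127  0.0133]
lid_knob 0.87 [319.8, 235.2] [ 0.50155249 -0.09128743  0.113     ]
lid_eye 0.59 [321.6, 325.6] [ 0.57664729 -0.11157268  0.1       ]
pin_head 0.89 [282.3, 414.4] [ 0.65952327 -0.17170391  0.086     ]
head 495 [ 654.4 -171.7   17.8   18.8   72.3] 0.10526812787037503
[ 0.49996494 -0.08992183  0.24895624]
```

View pics/w16.png

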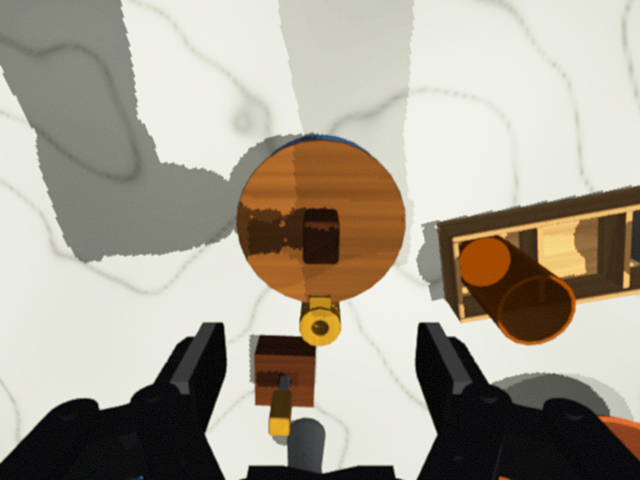

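```bash
python3 -m creep '[[[-43.2,-8.8,0],[0,0,0]],[[-43.2,-8.8,0],[0,0,0]],[[-43.2,-8.8,0],[0,0,0]],[[-43.2,-8.8,0],[0,0,0]],[[0,0,0],[0,0,0]],[[0,0,0],[0,0,0]],[[0,0,0],[0,0,0]]]' 60 | sed -n 1,2p; python3 - <<'E'
from h import *
p=cam("wrist");P=cloud(p)
q=sel(P,(.656,-.172),.03,.098,.115);print("head",len(q),rect(q) if len(q)>3 else'',q[:,2].mean())
for k,z in(("pin_head",.086),("pin_tip",.006),("lid_eye",.1)):
  for a in vision.place_of(p,k)[:1]: print(k,a['score'],a['position'],atz(p,a['position'],z))
A=np.array([[-1,0,0],[0,1,0],[0,0,-1.]])
c=q[:,:2].mean(0);need([.656,-.1717,.07],R.from_euler('z',-17.7,degrees=True).as_matrix()@A)
e=sel(P,(.578,-.1133),.03,.096,.105);print('eye',len(e),rect(e) if len(e)>3 else '')
E
```

```text
clock: 54.05
eef_pos: [0.6557, -0.1712, 0.2506]
head 652 [ 654.8 -171.6   17.3   17.9   74. ] 0.10627978518880275
pin_head 0.86 [320.0, 224.4] [ 0.65885321 -0.17278371  0.086     ]
lid_eye 0.7 [371.6, 93.0] [ 0.57841714 -0.11415772  0.1       ]
tcp [ 656.1 -171.4  250.9] shift mm [  0.2  -0.3 180.9] turn [-0.     0.001  0.028]
eye 2167 [ 572.2 -111.9   33.3   44.9   72.9]
```

```bash
python3 -m creep '[[[0.8,-0.4,45],[0,0,0]],[[0,0,45],[0,0,0]],[[0,0,45],[0,0,0]],[[0,0,28],[0,0,0]],[[0,0,14],[0,0,0]],[[0,0,0],[0,0,0]],[[0,0,0],[0,0,0]]]'; python3 -m creep '[[[0,0,0],[0,0,0]],[[0,0,0],[0,0,0]],[[0,0,0],[0,0,0]],[[0,0,0],[0,0,0]],[[0,0,0],[0,0,0]],[[0,0,0],[0,0,0]],[[0,0,0],[0,0,0]],[[0,0,0],[0,0,0]],[[0,0,0],[0,0,0]]]' 8
```

```text
clock: 55.12
eef_pos: [0.6567, -0.1722, 0.0745]
tool_rot: [0.14, 0.99, -0.0, 0.001]
ft_force: [0.4, 0.3, 0.2]
grip_width: 0.06
grasp_force: 0.0
clock: 56.25
eef_pos: [0.656, -0.1721, 0.0734]
tool_rot: [0.14, 0.99, -0.0, 0.0]
ft_force: [-0.7, 0.4, 5.1]
grip_width: 0.0172
grasp_force: 58.7
```

```bash
python3 -m creep '[[[0,0,-20],[0,0,0]],[[0,0,-40],[0,0,0]],[[0,0,-40],[0,0,0]],[[0,0,-25],[0,0,0]],[[0,0,0],[0,0,0]],[[0,0,0],[0,0,0]],[[0,0,0],[0,0,0]]]'; python3 - <<'E'
from h import *
p=cam("wrist");P=cloud(p);t=jp(0)[1]
A=np.array([[-1,0,0],[0,1,0],[0,0,-1.]])
for k,z in(("pin_head",t[2]+.0126),("pin_tip",t[2]-.0674),("lid_eye",.1)):
  for a in vision.place_of(p,k)[:1]: print(k,a['score'],a['position'],atz(p,a['position'],z))
q=sel(P,t,.03,t[2]-.065,t[2]-.03);print(len(q),rect(q) if len(q)>3 else '',np.median(q,0))
need([.578,-.1133,t[2]],R.from_euler('z',-16.2,degrees=True).as_matrix()@A)
cv2.imwrite("pics/w17.png",p['image'])
E
```

```text
clock: 57.12
eef_pos: [0.6545, -0.1717, 0.195]
tool_rot: [0.14, 0.99, 0.0, -0.002]
ft_force: [-0.8, 0.1, -1.1]
grip_width: 0.0173
grasp_force: 59.3
pin_head 0.88 [320.0, 351.2] [ 0.65592478 -0.17263671  0.20794442]
pin_tip 0.82 [321.6, 272.2] [ 0.6574119  -0.17221875  0.12794442]
lid_eye 0.65 [386.4, 89.6] [ 0.5770369  -0.11297466  0.1       ]
381 [ 653.6 -172.    10.     5.9   74.1] [ 0.65209936 -0.17143538  0.15341598]
tcp [ 655.2 -171.9  196.5] shift mm [90.4 34.8  1.4] turn [-0.    -0.002  0.001]
```

View pics/w17.png

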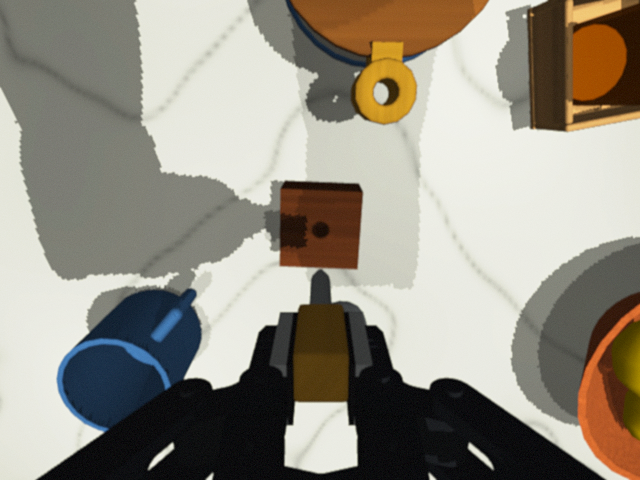

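```bash
python3 -m creep '[[[30.6,11.5,0],[0,0,0]],[[30.6,11.5,0],[0,0,0]],[[30.6,11.4,0],[0,0,0]],[[0,0,0],[0,0,0]],[[0,0,0],[0,0,0]],[[0,0,0],[0,0,0]],[[0,0,0],[0,0,0]]]'|sed -n 1,2p; python3 - <<'E'
from h import *
p=cam("wrist");P=cloud(p);t=jp(0)[1]
A=np.array([[-1,0,0],[0,1,0],[0,0,-1.]])
for k,z in(("pin_head",t[2]+.0126),("pin_tip",t[2]-.0674),("lid_eye",.1),("lid_knob",.113)):
  for a in vision.place_of(p,k)[:1]: print(k,a['score'],a['position'],atz(p,a['position'],z))
q=sel(P,t,.03,t[2]-.055,t[2]-.03);print(len(q),rect(q) if len(q)>3 else '')
e=sel(P,(.578,-.1133),.03,.096,.105);print('eye',len(e),rect(e) if len(e)>3 else '')
need([.5766,-.1132,.175],R.from_euler('z',-16.2,degrees=True).as_matrix()@A)
cv2.imwrite("pics/w18.png",cv2.resize(p['image'][120:400,180:460],None,fx=2,fy=2))
E
```

```text
clock: 58.2
eef_pos: [0.5775, -0.1139, 0.1973]
pin_head 0.62 [321.1, 349.0] [ 0.57834082 -0.11429297  0.20989952]
pin_tip 0.96 [321.2, 272.1] [ 0.58073349 -0.11476653  0.12989952]
lid_eye 0.97 [323.6, 250.0] [ 0.57881745 -0.11262694  0.1       ]
lid_knob 0.96 [320.8, 112.1] [ 0.5016025  -0.09208624  0.113     ]
358 [ 576.7 -114.3   10.     5.9   74.8]
eye 2296 [ 573.6 -112.1   32.9   40.3   72.3]
tcp [ 577.  -113.6  197.4] shift mm [ 0.5  0.2 22.4] turn [-0.    -0.001  0.001]
```

View pics/w18.png

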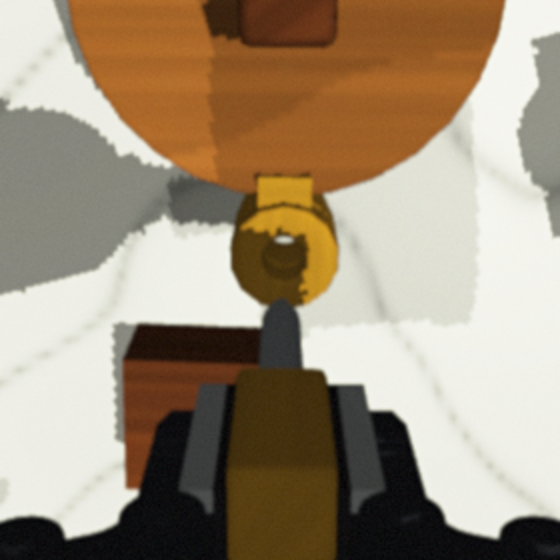

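```bash
python3 -m creep '[[[1.8,1.1,10],[0,0,0]],[[0,0,12],[0,0,0]],[[0,0,0],[0,0,0]],[[0,0,0],[0,0,0]],[[0,0,0],[0,0,0]]]'|sed -n 1,5p; python3 - <<'E'
from h import *
p=cam("wrist");P=cloud(p);t=jp(0)[1]
for k,z in(("pin_head",t[2]+.0126),("pin_tip",t[2]-.0674),("lid_eye",.1),("lid_knob",.113)):
  for a in vision.place_of(p,k)[:1]: print(k,a['score'],a['position'],atz(p,a['position'],z))
q=sel(P,t,.03,t[2]-.055,t[2]-.03);print(len(q),rect(q) if len(q)>3 else '')
e=sel(P,(.578,-.1133),.03,.096,.1035);print('eye',len(e),rect(e) if len(e)>3 else '')
print(t)
cv2.imwrite("pics/w19.png",cv2.resize(p['image'][200:320,250:390],None,fx=5,fy=5))
E
```

```text
clock: 59.08
eef_pos: [0.5758, -0.1119, 0.176]
tool_rot: [0.14, 0.99, 0.0, 0.0]
ft_force: [0.6, 0.4, -0.3]
grip_width: 0.0175
pin_head 0.94 [320.1, 350.7] [ 0.57718334 -0.11281531  0.18863077]
pin_tip 0.78 [320.2, 274.7] [ 0.58038857 -0.11370094  0.10863077]
lid_eye 0.68 [320.5, 264.0] [ 0.57762189 -0.11272574  0.1       ]
lid_knob 0.59 [320.7, 117.4] [ 0.50198706 -0.09079153  0.113     ]
363 [ 575.2 -112.2   10.     6.    73.2]
eye 2389 [ 573.4 -112.5   32.8   40.4   74.1]
[ 0.57582054 -0.11191207  0.17603077]
```

View pics/w19.png

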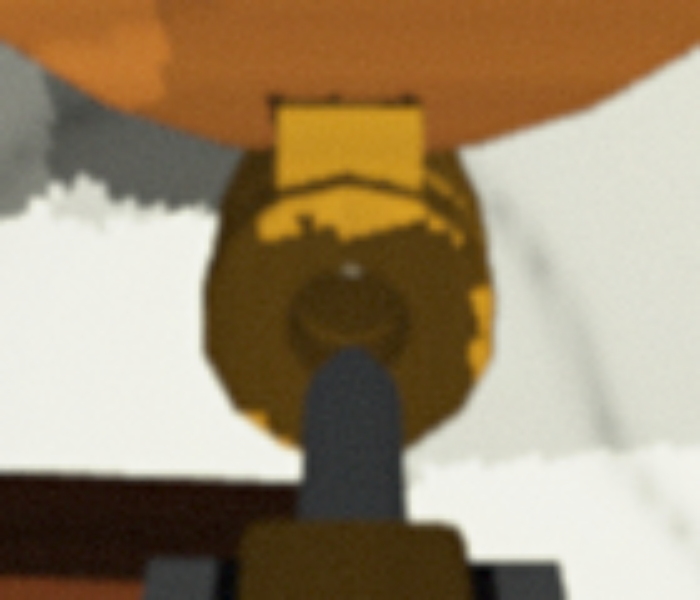

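```bash
python3 -m creep '[[[0.5,-0.3,5],[0,0,0]],[[0,0,5],[0,0,0]],[[0,0,5],[0,0,0]],[[0,0,0],[0,0,0]]]'|sed -n 2,4p;python3 -m creep '[[[0,0,5],[0,0,0]],[[0,0,5],[0,0,0]],[[0,0,5],[0,0,0]],[[0,0,0],[0,0,0]]]'|sed -n 2,6p
```

```text
eef_pos: [0.5745, -0.1119, 0.1598]
tool_rot: [0.14, 0.99, 0.0, -0.001]
ft_force: [0.0, 0.0, -0.4]
eef_pos: [0.5745, -0.1119, 0.1449]
tool_rot: [0.14, 0.99, 0.0, -0.001]
ft_force: [-0.3, 0.5, -1.0]
grip_width: 0.0171
grasp_force: 59.3
```

```bash
python3 -m creep '[[[0,0,6],[0,0,0]],[[0,0,6],[0,0,0]],[[0,0,6],[0,0,0]],[[0,0,0],[0,0,0]]]'|sed -n 2,4p;python3 -m creep '[[[0,0,6],[0,0,0]],[[0,0,6],[0,0,0]],[[0,0,5],[0,0,0]],[[0,0,0],[0,0,0]],[[0,0,0],[0,0,0]]]'|sed -n 2,6p
```

```text
eef_pos: [0.5747, -0.112, 0.1269]
tool_rot: [0.14, 0.99, -0.0, -0.001]
ft_force: [1.0, -0.4, -0.7]
eef_pos: [0.575, -0.112, 0.1106]
tool_rot: [0.14, 0.99, -0.0, -0.0]
ft_force: [1.2, 0.6, -2.1]
grip_width: 0.0173
grasp_force: 59.3
```

Nearly home; press the last 3 mm gently until contact.

```bash
python3 -m creep '[[[0,0,2],[0,0,0]],[[0,0,1],[0,0,0]],[[0,0,0],[0,0,0]],[[0,0,0],[0,0,0]]]'|sed -n 2,4p;python3 -m creep '[[[0,0,1],[0,0,0]],[[0,0,1],[0,0,0]],[[0,0,0],[0,0,0]],[[0,0,0],[0,0,0]]]'|sed -n 2,6p
```

```text
eef_pos: [0.5751, -0.1121, 0.108]
tool_rot: [0.14, 0.99, -0.0, 0.0]
ft_force: [1.2, -0.3, 2.1]
eef_pos: [0.5755, -0.1121, 0.1074]
tool_rot: [0.14, 0.99, -0.0, 0.001]
ft_force: [-2.0, 0.6, 8.3]
grip_width: 0.0172
grasp_force: 60.9
```

```bash
python3 -m creep '[[[0,0,0],[0,0,0]],[[0,0,0],[0,0,0]],[[0,0,0],[0,0,0]],[[0,0,0],[0,0,0]],[[0,0,-25],[0,0,0]],[[0,0,-45],[0,0,0]],[[0,0,-50],[0,0,0]],[[30,0,-20],[0,0,0]],[[0,0,0],[0,0,0]],[[0,0,0],[0,0,0]],[[0,0,0],[0,0,0]]]' 50|sed -n 1,2p; python3 - <<'E'
from h import *
p=cam("wrist");P=cloud(p)
q=sel(P,(.577,-.113),.03,.12,.16);print("head",len(q),rect(q),np.median(q[:,2]))
q=sel(P,(.5013,-.091),.03,.125,.14);print("knob",len(q),rect(q),np.median(q[:,2]))
q=sel(P,(.5013,-.091),.05,.085,.1);print("disc",np.percentile(q[:,2],[5,50,95]))
e=sel(P,(.578,-.1133),.03,.094,.104);print('eye',rect(e),np.median(e[:,2]))
s=cam("side")
a=p['image'];b=s['image'][150:400,180:500]
cv2.imwrite("pics/f.png",np.hstack([cv2.resize(a,(400,300)),cv2.resize(b,(384,300))]))
E
```

```text
clock: 63.82
eef_pos: [0.546, -0.1037, 0.2442]
head 976 [ 575.5 -112.4   18.    18.    74.4] 0.14042494181391474
knob 1960 [500.6 -90.3  23.6  29.8  73. ] 0.13374789876194781
disc [0.09284958 0.09401979 0.09521385]
eye [ 568.8 -110.5   38.1   40.6   75.6] 0.09996912755527718
```

View pics/f.png

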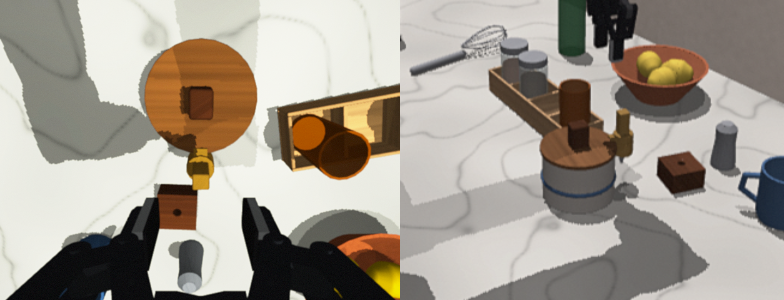

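```bash
python3 -c "
from workcell import workorder
print(workorder.job_done())"
```

```text
the job is handed in; nothing more can be done
None
```

The job is done and handed in at about 64 s: all five sugar lumps are in the pot, the lid lies flat on it with the pin fully home, and all three jars (two closed, plus the emptied amber one) stand upright in crate slots. The whisk and shaker were not touched.

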